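# Fetch the mixing cup from behind two bottles and restock the caddy

### The job

The mixing cup at the back of the grey caddy is needed on the balance, but two bottles stand in its way: first stand both bottles in the aluminium side tray, then set the cup upright on the middle of the balance's round pan, and only then put the two bottles back on the caddy, each upright on the very mark where it stood at the start. Tip nothing over and leave everything else on the bench where it is.

Things in the scene. Friction and masses are not known exactly. Their poses are not given: they have to be found in the camera images.
- caddy: grey caddy, fixed, 148 x 130 mm; floor top 4 mm above the bench. Origin on the bench, x to its back, y left. Dark flat marks, 50 mm wide, at x=-28, y=+35 and -35 mm, a bottle on each (which on which varies). Cup bay behind, walls 36 mm high: cheeks' inner faces y=+/-33, back wall's x=80, open in front; cup at about x=26, y=0: grip it along x (no finger room at the cheeks, nor over it while the bottles stand)
- side_tray: low aluminium tray, fixed, empty at the start; 96 x 136 mm outside with 4 mm walls, rim 12 mm above the bench, inner floor 4 mm above it. Origin on the bench under its centre, long side along its y, z up. Both bottles fit side by side, e.g. at y = +/-34 mm
- pan (a point): centre of the top face of the balance's round steel pan, 45 mm above the bench, pan diameter 92 mm; the balance is a white box 155 x 116 x 36 mm with a dark blank display on the side towards the robot, fixed. The pan does not move under load
- cup_center (a point): centre (half-way up, 17 mm above its foot) of the open beige mixing cup, 34 mm high, 48 mm across the rim and narrower at the foot; z up. It can be gripped round the outside, in the upper half
- wide_bottle_center (a point): centre (48 mm above its foot) of the wider and taller of the two bottles, clear with a white cap, 39 mm in diameter up to 80 mm above its foot, cap 31 mm, 96 mm high in all; z up. Its body is conveniently gripped 55 to 65 mm above its foot, over the neighbours
- dropper_bottle_center (a point): centre (41 mm above its foot) of the slimmer and lower bottle, with a dropper neck: body 32 mm in diameter up to about 45 mm above its foot, then a shoulder and a neck about 20 mm in diameter from 58 up to the top at 82 mm; z up. Gripped by the neck about 68 mm above its foot
- cast_center (a point): centre of a white plaster cast of teeth, 55 x 60 x 31 mm, loose bystander at the back: leave it. (Brush, pen, tins and other things about are fixed; a wall shelf overhangs the back of the bench, its front edge 0.59 m ahead of the robot base and 0.5 m above the bench)
Mind the look-alikes: they are no part of the job. Of the things that look like the part that bears cup_center, the smallest one is meant.

How it is judged:
By the outcome, as a careful person would: the job done as asked, in the order asked, and still so for the second after the job is handed in, with the robot touching nothing.
It also fails if it takes over 122 s, if anything falls off the work surface, if the arm or the gripper's body presses on something with over 40 N, if the wrist force passes 120 N, or if a joint passes its speed limit or range.

### The arm

A 6-joint arm with a two-finger parallel gripper is mounted at the origin on a cart in front of the work surface, level with it; the furniture and walls round the work are solid. World frame = base frame: x ahead of the robot, y to its left, z up, the work surface at z = 0. Lengths are in mm, angles in rad, forces in N, time in s.
With the tool pointing down it reaches from about 400 to 925 mm from the base axis. Payload 12.5 kg.
Tool frame: the origin (TCP) lies midway between the tips of the shut fingers; the grasp point (between the pads) lies 19 mm behind it; y points along the fingers, x is the direction in which the jaws open and shut, and the axes are right-handed (so a half turn about y gives the same grasp; the last joint's range is limited). The gripper opens to 95 mm and grips with 3 to 60 N. Pads are 20 mm wide; open, the fingers measure 119 mm over their backs; the gripper's body (75 mm by 180 mm) begins 59 mm behind the grasp point.
Start: joints at [-1.42, 0.491, 1.559, -0, 1.092, -0.106], TCP at [158.764, -604.517, 214.661] pointing down, gripper open.
Joint ranges: [-3.1, 3.1], [-0.84, 2.19], [0.05, 2.79], [-1.13, 4.28], [0.06, 2.93], [-2.69, 2.69]. Speed limits (rad/s): [2.22, 2.22, 2.79, 3.14, 3.14, 3.14].

### API

Orientations are given as [roll, pitch, yaw] about the fixed x, y, z axes, in that order (R = Rz(yaw) Ry(pitch) Rx(roll)).
In Python, from cell import env, vision, job gives the robot as it stands.
- The arm moves only by the shell command python3 -m crank 'ROWS' [OPENING]. ROWS is JSON, a list of rows, each a list of 6 numbers: the shift along the tool's x, y, z in mm, then the turn, a rotation vector about the tool's x, y, z in degrees. In form: [[x, y, z, rx, ry, rz], ...]. A call has 1 to 5 rows; each row is the pose to reach, as a shift and turn from the pose measured when the call began, along the tool's axes at that moment; what a row does not reach only later rows make up. A row lasts 1/10 s, in which the tool goes at most 50 mm and 8.59 degrees, less where a joint would pass 70% of its speed; a pose out of reach is approached as far as the arm can. A call with a gripper value outside its range is refused whole. OPENING is the opening, from 0 (shut) to 1 (fully open), set as the call begins (- or left out, the last holds). The fingers move at their own pace and stop on an object; the grip force is fixed at half the most. Time passes only in rows, so rows that repeat a pose let the fingers close. It gives the time, the measured TCP pose, the force and the opening at its end, in the units of the state.
- env.state(): the state, without advancing time (a new reading comes with each control period).
- vision.read_camera(name): name is "scene" or "top" or "wrist"; returns (picture, depth): 480x640x3 uint8, blue, green, red; 480x640 float32, mm along the optical axis (not along the pixel's ray), 0 where there is no reading.
- vision.calibration(name): a dict with "vertical_fov" (degrees; the focal length in pixels is half the picture's height over the tangent of half this angle, whatever the lens; pixels are square), "cx", "cy" (the principal point, pixels), "pose" (4x4, takes a point from camera to world coordinates). Camera axes: x right, y down, z forward; pixel columns grow to the right and rows downward; lengths in mm; the calibration is good to about 2 mm. A picture is of the moment at which its call begins: read the wrist's pose just before it. calibration takes no time and is no camera call; for the wrist camera it gives the pose at the moment of the call.
- job.job_done(): hands the job in, once; it reports no verdict.
The state is a dict: "t": time; "joints": joint angles; "qvel": joint speeds; "tau": joint torques, N m; "eef_pos": TCP position; "tcp_rot": TCP orientation; "ft_force": force on the tool from outside, world axes, zero at the start; "moment": the same for the moment, N m; "opening": opening from 0.0 (shut) to 1.0 (fully open).
Only numpy, scipy, OpenCV 4.12 (cv2) and the standard library are available. Lean on these libraries where they do the work, as an engineer would, in place of code of your own. Each camera call takes 0.05 s, during which the arm holds its last target.

## Working session

There is one attempt and no reset: what is moved stays moved. The work goes in short steps, Python scripts to look and compute and a shell command to move; the robot and the scene stay as the last step left them, time stands still between calls to the robot, and variables do not carry over. Pictures are saved under pics/ and viewed, and the job is handed in when it is done.

```bash
ls; mkdir -p pics
python3 - <<'E'
from cell import env,vision
import cv2,numpy as np
s=env.state();print(s)
for n in("scene","top"):
    p,d=vision.read_camera(n);cv2.imwrite(f"pics/{n}0.png",p);np.save(f"pics/{n}0.npy",d)
    c=vision.calibration(n);print(n,c)
E
```

```text
pics
{'t': 0.0, 'joints': array([-1.41960069e+00,  4.91547151e-01,  1.55946989e+00, -4.96270816e-05,
        1.09170447e+00, -1.05618949e-01]), 'qvel': array([ 0.00033084,  0.00012701, -0.00082357, -0.00013143,  0.00103105,
        0.0009793 ]), 'tau': array([-3.04962614e-04, -6.12647223e+01, -2.58182359e+01,  6.92291977e-02,
        4.82038292e-02, -1.17481432e-04]), 'eef_pos': array([ 158.71053146, -604.24739657,  214.06242182]), 'tcp_rot': array([-1.57072109e+00,  1.12721291e-03, -1.31395880e+00]), 'ft_force': array([ 0.64452166,  0.43456976, -0.30536492]), 'moment': array([-0.00701124,  0.0174578 ,  0.03223309]), 'opening': 1.0022918692831264}
scene {'vertical_fov': 53.8108804797757, 'cx': 319.25533279816955, 'cy': 245.50731116321987, 'pose': array([[ 6.79822702e-01, -3.26671221e-01,  6.56602625e-01,
        -1.98157952e+02],
       [-7.33107126e-01, -2.78441031e-01,  6.20503452e-01,
        -6.48352893e+02],
       [-1.98755083e-02, -9.03192397e-01, -4.28775534e-01,
         4.89590454e+02],
       [ 0.00000000e+00,  0.00000000e+00,  0.00000000e+00,
         1.00000000e+00]])}
top {'vertical_fov': 55.795917294818786, 'cx': 319.49548502797006, 'cy': 239.19090217571417, 'pose': array([[-2.31251355e-02, -9.97311984e-01,  6.95272192e-02,
         4.08418210e+02],
       [-9.99675914e-01,  2.38082812e-02,  9.01291903e-03,
        -3.77111929e+00],
       [-1.06440158e-02, -6.92962615e-02, -9.97539339e-01,
         8.94620020e+02],
       [ 0.00000000e+00,  0.00000000e+00,  0.00000000e+00,
         1.00000000e+00]])}
```

View pics/scene0.png

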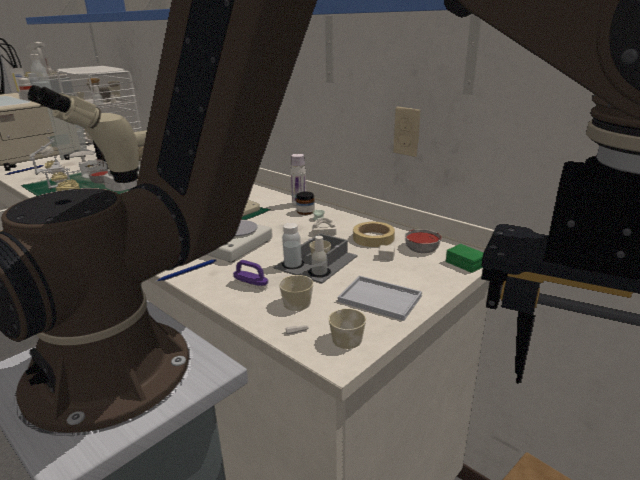

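View pics/top0.png

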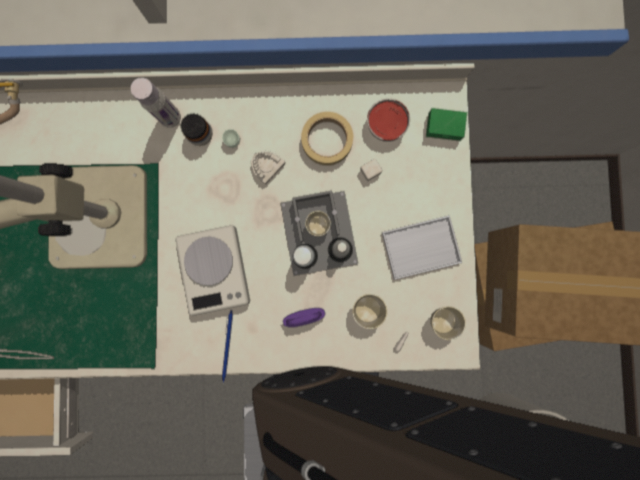

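The top view shows the caddy near (320,232). The white-capped bottle is at (305,257), the dropper bottle at (341,249), the cup at (317,224), the pan at (208,260) and the tray at (421,248). Next I'll enlarge and measure these.

```bash
cat > h.py <<'E'
import numpy as np,cv2
from cell import env,vision
from scipy.spatial.transform import Rotation as R
def ray(c,u,v):
    f=240/np.tan(np.radians(c["vertical_fov"]/2))
    d=np.array([(u-c["cx"])/f,(v-c["cy"])/f,1.0]);P=np.array(c["pose"])
    return P[:3,3],P[:3,:3]@d
def onz(c,u,v,z):
    o,d=ray(c,u,v);return o+d*(z-o[2])/d[2]
def cloud(c,dep):
    f=240/np.tan(np.radians(c["vertical_fov"]/2))
    v,u=np.mgrid[:480,:640];P=np.array(c["pose"])
    X=np.stack([(u-c["cx"])/f*dep,(v-c["cy"])/f*dep,dep],-1)
    return X@P[:3,:3].T+P[:3,3]
def pix(c,p):
    f=240/np.tan(np.radians(c["vertical_fov"]/2));P=np.array(c["pose"])
    q=P[:3,:3].T@(np.asarray(p)-P[:3,3]);return q[0]/q[2]*f+c["cx"],q[1]/q[2]*f+c["cy"]
E
python3 - <<'E'
from h import *
p=cv2.imread("pics/top0.png");d=np.load("pics/top0.npy");c=vision.calibration("top")
X=cloud(c,d);X[d==0]=np.nan
for n,(u,v) in dict(pan=(208,260),cap=(305,257),drop=(341,249),cupin=(317,224),tray=(421,248),bench=(270,290),cast=(267,166)).items(): print(n,X[v-1:v+2,u-1:u+2].reshape(-1,3).mean(0).round(1))
cv2.imwrite("pics/c1.png",cv2.resize(p[180:290,265:375],None,fx=5.4,fy=5.4,interpolation=cv2.INTER_CUBIC))
cv2.imwrite("pics/c2.png",cv2.resize(p[205:295,370:470],None,fx=6,fy=6,interpolation=cv2.INTER_CUBIC))
E
```

```text
pan [433.5 214.   45.5]
cap [433.2  29.6  98.6]
drop [446.3 -34.4  85.8]
cupin [500.4   8.5   6.5]
tray [nan nan nan]
bench [ 3.730e+02  1.039e+02 -2.000e-01]
cast [615.7 103.7  19.3]
```

View pics/c1.png

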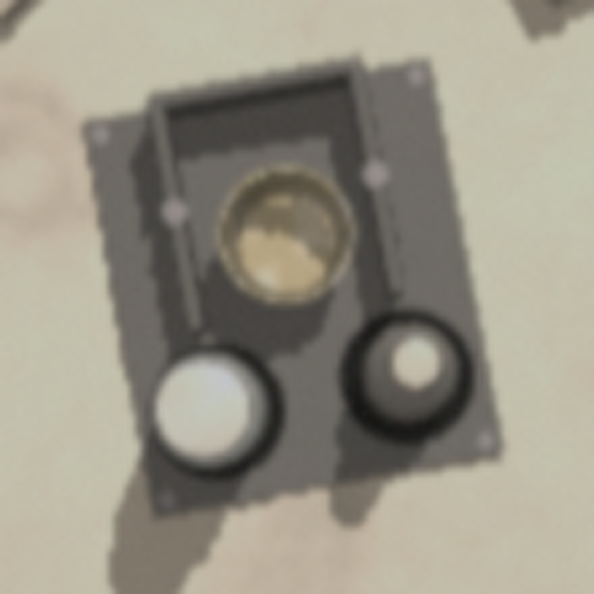

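View pics/c2.png

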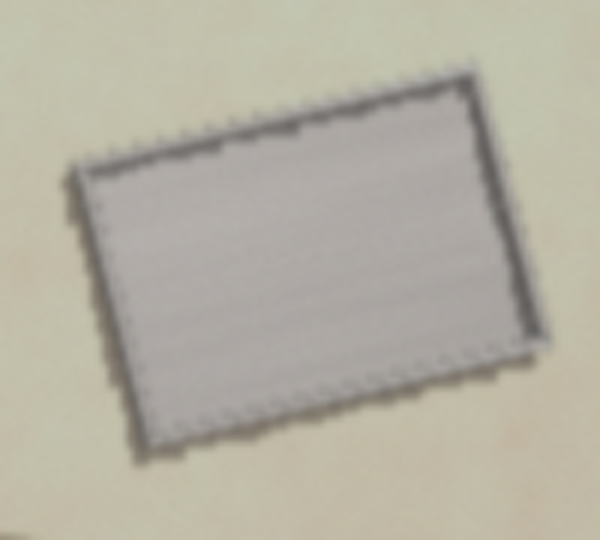

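Run:
```python
from h import *
c=vision.calibration("top")
def f(x,y,s,ox,oy): return (x+.5)/s-.5+ox,(y+.5)/s-.5+oy
cad=np.array([onz(c,*f(x,y,5.4,265,180),4) for x,y in[(83,121),(430,60),(502,455),(155,517)]])
# order back-left, back-right, front-right, front-left
O=cad.mean(0);ax=(cad[0]+cad[1]-cad[2]-cad[3]);yaw=np.arctan2(ax[1],ax[0])
ay=(cad[0]+cad[3]-cad[1]-cad[2]);yaw2=np.arctan2(-ay[0],ay[1])
print("caddy",O.round(1),np.degrees([yaw,yaw2]).round(1),"size",np.linalg.norm(ax)/2,np.linalg.norm(ay)/2)
yw=(yaw+yaw2)/2
Rm=np.array([[np.cos(yw),-np.sin(yw)],[np.sin(yw),np.cos(yw)]])
for q in[(-28,35),(-28,-35),(26,0)]: print(q,(O[:2]+Rm@q).round(1))
print("dropmark seen",onz(c,*f(408,375,5.4,265,180),4).round(1))
print("wide mark approx",onz(c,*f(218,410,5.4,265,180),4).round(1))
print("cap top",onz(c,*f(203,408,5.4,265,180),100).round(1))
print("drop top",onz(c,*f(415,360,5.4,265,180),86).round(1))
print("cup rim",onz(c,*f(285,234,5.4,265,180),38).round(1))
tr=np.array([onz(c,*f(x,y,6,370,205),12) for x,y in[(75,165),(472,70),(548,345),(140,455)]])
T=tr.mean(0);ax=(tr[0]+tr[1]-tr[2]-tr[3]);ay=(tr[0]+tr[3]-tr[1]-tr[2])
y1=np.arctan2(ax[1],ax[0]);y2=np.arctan2(-ay[0],ay[1]);print("tray",T.round(1),np.degrees([y1,y2]).round(1),np.linalg.norm(ax)/2,np.linalg.norm(ay)/2)
yt=(y1+y2)/2
for s in(34,-34): print(s,T[:2]+s*np.array([-np.sin(yt),np.cos(yt)]))
# pan circle
p=cv2.imread("pics/top0.png");d=np.load("pics/top0.npy");X=cloud(c,d)
m=((X[...,2]>42)&(X[...,2]<52)&(d>0)&(abs(X[...,0]-433)<65)&(abs(X[...,1]-214)<65)).astype(np.uint8)
k=cv2.findContours(m,cv2.RETR_EXTERNAL,cv2.CHAIN_APPROX_NONE)[0];k=max(k,key=cv2.contourArea);(e,r)=cv2.minEnclosingCircle(k);M=cv2.moments(k);print("pan",e,r,M['m10']/M['m00'],M['m01']/M['m00'],onz(c,M['m10']/M['m00'],M['m01']/M['m00'],45).round(1),X[m>0].mean(0),"dia",2*np.sqrt(m.sum()/np.pi)*(850/453))
cv2.imwrite("pics/c3.png",cv2.resize(p[215:320,165:260],None,fx=5,fy=5,interpolation=cv2.INTER_CUBIC))
# scene camera check
cs=vision.calibration("scene")
q=cv2.imread("pics/scene0.png").copy()
cv2.imwrite("pics/c4.png",cv2.resize(q[180:320,200:360],None,fx=5,fy=4.28,interpolation=cv2.INTER_CUBIC)[:600])
# scene cloud of bottles
ds=np.load("pics/scene0.npy");Xs=cloud(cs,ds)
for n,w in(("wide",(433,30)),("drop",(446,-34)),("cup",(496,6))):
    mm=(ds>0)&(np.hypot(Xs[...,0]-w[0],Xs[...,1]-w[1])<32)&(Xs[...,2]>12);P=Xs[mm];print(n,len(P),P.min(0).round(),P.max(0).round())
```

```text
caddy [483.2   5.5   4. ] [9.  8.7] size 147.27059956475756 128.66064097714207
(-28, 35) [450.2  35.8]
(-28, -35) [460.9 -33.4]
(26, 0) [508.9   9.5]
dropmark seen [450.1 -35.9   4. ]
wide mark approx [439.   33.6   4. ]
cap top [436.5  34.4 100. ]
drop top [451.2 -35.3  86. ]
cup rim [499.2   7.3  38. ]
tray [ 448.8 -192.8   12. ] [11.8 12.9] 94.13164001168444 134.8056236402266
34 [ 441.52370595 -159.62384744]
-34 [ 456.08389042 -226.0467428 ]
pan (207.81924438476562, 260.5253601074219) 24.542240142822266 207.85778025655327 260.71295779884736 [432.1 214.4  45. ] [432.08461246 214.21305283  45.35867701] dia 90.52402975751775
wide 682 [415.  14.  12.] [454.  51. 100.]
drop 429 [431. -52.  12.] [478. -23.  88.]
cup 128 [473. -25.  18.] [524.  33.  40.]
```

View pics/c3.png

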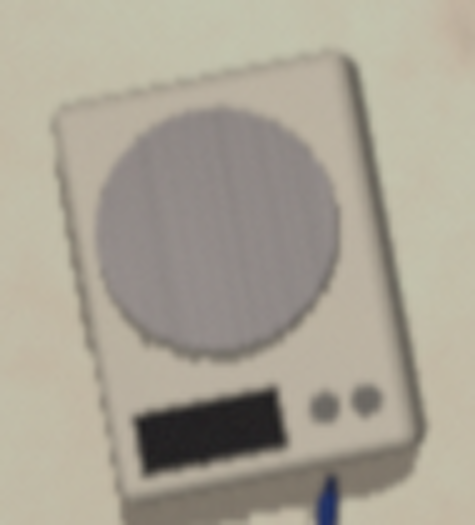

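View pics/c4.png

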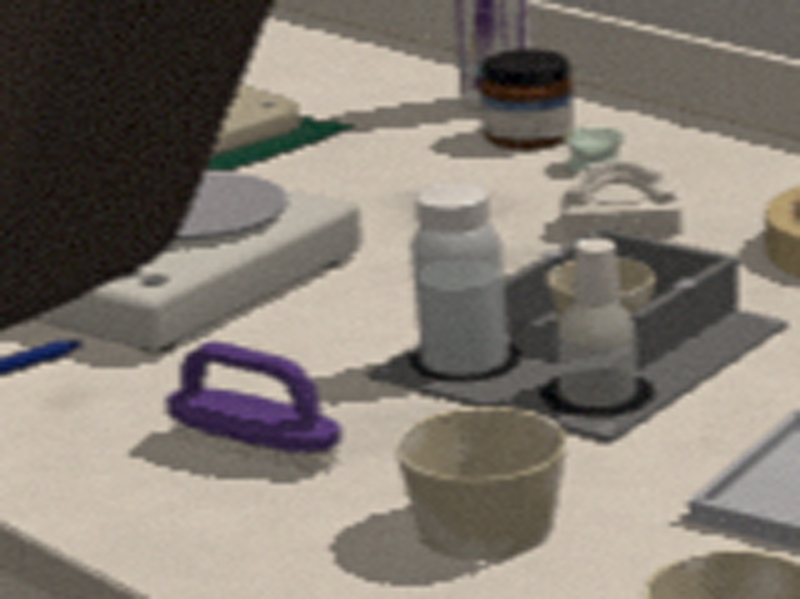

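```bash
cat > d.py <<'E'
import sys
from h import *
s=env.state();p=s["eef_pos"];R0=R.from_euler("xyz",s["tcp_rot"])
x,y,z,yaw=map(float,sys.argv[1:5])
Rt=R.from_euler("xyz",[-np.pi/2,0,np.radians(yaw)])
d=R0.inv().apply(np.array([x,y,z])-p);r=(R0.inv()*Rt).as_rotvec(degrees=True)
print("t",round(s["t"],2),"pos",p.round(1),"rot",np.degrees(s["tcp_rot"]).round(2),"F",s["ft_force"].round(1),"open",round(s["opening"],3))
print("delta",d.round(1),r.round(2),"rows",round(np.linalg.norm(d)/50,2),round(np.linalg.norm(r)/8.59,2))
E
python3 d.py 460 0 320 9
```

```text
t 0.1 pos [ 158.7 -604.3  214.1] rot [-9.000e+01  6.000e-02 -7.528e+01] F [-0.2  0.7 -0.3] open 0.999
delta [-508.  -105.3  444.9] [-4.000e-02 -8.428e+01 -4.000e-02] rows 13.67 9.81
```

```bash
python3 -m crank '[[-20,-20,40,0,-6,0],[-40,-40,80,0,-12,0],[-60,-60,120,0,-18,0],[-80,-80,160,0,-24,0],[-100,-100,200,0,-30,0]]' 1; python3 d.py 460 0 320 9
```

```text
t: 0.6
eef_pos: [327.8, -455.4, 314.9]
tcp_rot: [-1.57, 0.001, -0.786]
ft_force: [0.1, -0.6, -0.5]
opening: 1.007
t 0.6 pos [ 327.8 -455.4  314.9] rot [-8.996e+01  7.000e-02 -4.505e+01] F [ 0.1 -0.6 -0.5] open 1.007
delta [-228.9   -4.6  415.3] [-7.000e-02 -5.405e+01 -4.000e-02] rows 9.48 6.29
```

```bash
python3 -m crank '[[-23,0,41,0,-6,0],[-46,-1,82,0,-12,0],[-69,-2,123,0,-18,0],[-92,-3,164,0,-24,0],[-115,-3,205,0,-30,0]]' 1; python3 d.py 460 0 320 9
```

```text
t: 1.1
eef_pos: [391.7, -227.3, 318.2]
tcp_rot: [-1.57, 0.001, -0.259]
ft_force: [1.2, -0.2, 0.1]
opening: 1.0
t 1.1 pos [ 391.7 -227.3  318.2] rot [-8.993e+01  4.000e-02 -1.482e+01] F [ 1.2 -0.2  0.1] open 1.0
delta [  7.9  -1.6 237.2] [-8.000e-02 -2.382e+01 -2.000e-02] rows 4.75 2.77
```

```bash
python3 -m crank '[[2,0,48,0,-5,0],[3,-1,96,0,-10,0],[5,-1,144,0,-15,0],[6,-1,192,0,-20,0],[8,-2,237,0,-23.8,0]]' 1; python3 d.py 460 0 320 9
python3 - <<'E'
from h import *
c=vision.calibration("wrist");p,d=vision.read_camera("wrist");cv2.imwrite("pics/w1.png",p);np.save("pics/w1.npy",d)
np.save("pics/w1c.npy",c,allow_pickle=True);print(c)
E
```

```text
t: 1.6
eef_pos: [460.0, 1.9, 320.4]
tcp_rot: [-1.569, 0.0, 0.16]
ft_force: [0.2, -0.6, -0.1]
opening: 1.002
t 1.6 pos [460.    1.9 320.4] rot [-8.991e+01  2.000e-02  9.190e+00] F [ 0.2 -0.6 -0.1] open 1.002
delta [-0.3  0.4 -1.9] [-0.09  0.19 -0.02] rows 0.04 0.02
{'vertical_fov': 61.18694654823681, 'cx': 316.5694401338369, 'cy': 246.4082989339012, 'pose': array([[ 9.87129822e-01,  1.55053518e-01,  3.91550791e-02,
         4.48290904e+02],
       [ 1.59918512e-01, -9.55715288e-01, -2.47051325e-01,
         7.12993915e+01],
       [-8.85069377e-04,  2.50133352e-01, -9.68210991e-01,
         4.90559749e+02],
       [ 0.00000000e+00,  0.00000000e+00,  0.00000000e+00,
         1.00000000e+00]])}
```

View pics/w1.png

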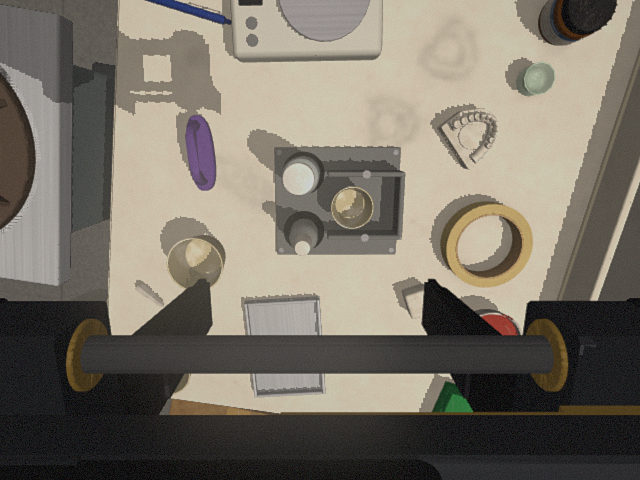

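The wrist view shows the caddy at (275–405,147–255), with the cap at (300,176), the dropper top at (303,247), the cup at (352,207) and the tray at (245–324,297–397). I'll enlarge it to cross-check the top view.

Run:
```python
import cv2
p=cv2.imread("pics/w1.png")
cv2.imwrite("pics/c5.png",cv2.resize(p[138:263,265:415],None,fx=5,fy=5,interpolation=cv2.INTER_CUBIC)[:600])
cv2.imwrite("pics/c6.png",cv2.resize(p[285:405,235:335],None,fx=5,fy=5,interpolation=cv2.INTER_CUBIC))
```

```text
(no output)
```

View pics/c5.png

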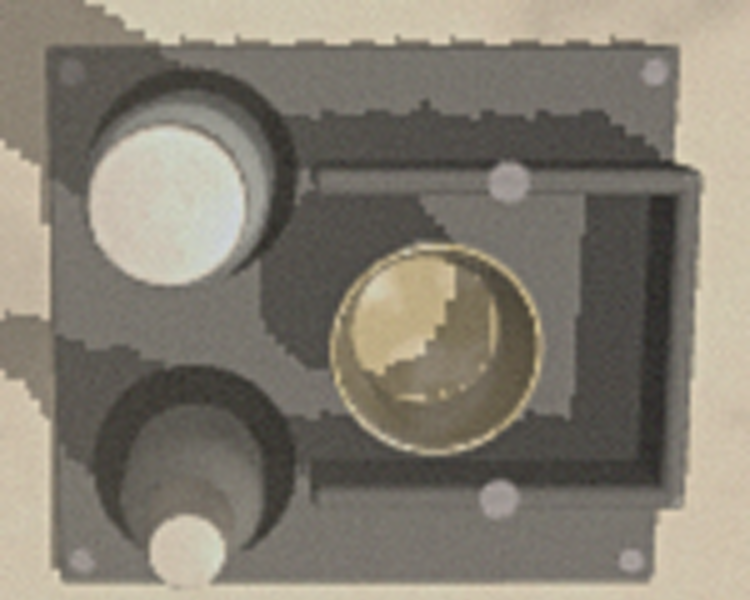

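View pics/c6.png

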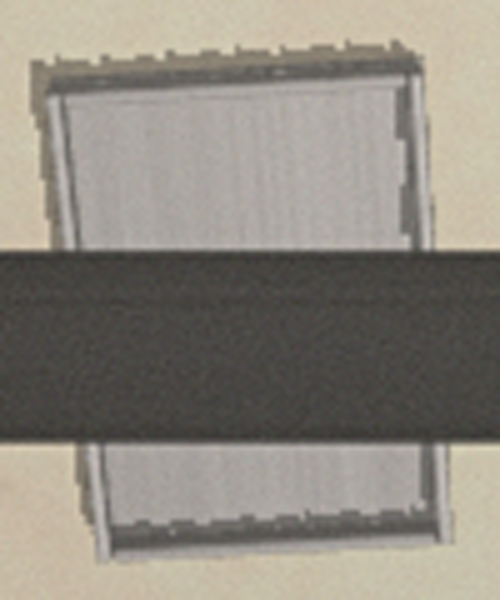

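Run:
```python
from h import *
c=np.load("pics/w1c.npy",allow_pickle=True).item()
def f(x,y,ox,oy,s=5): return (x+.5)/s-.5+ox,(y+.5)/s-.5+oy
def rect(L,z,ox,oy):
    q=np.array([onz(c,*f(x,y,ox,oy),z) for x,y in L]) # FL,BL,BR,FR
    O=q.mean(0);ax=q[1]+q[2]-q[0]-q[3];ay=q[0]+q[1]-q[2]-q[3]
    y1=np.arctan2(ax[1],ax[0]);y2=np.arctan2(-ay[0],ay[1]);print(O.round(1),np.degrees([y1,y2]).round(2),np.linalg.norm(ax)/2,np.linalg.norm(ay)/2);return O,(y1+y2)/2
O,y=rect([(46,45),(678,46),(652,580),(60,580)],4,265,138)
Rm=np.array([[np.cos(y),-np.sin(y)],[np.sin(y),np.cos(y)]])
for q in[(-38,35),(-38,-35),(16,0)]: print(q,(O[:2]+Rm@q).round(1))
for n,(u,v,z) in dict(wmark=(193,170,4),dmark=(195,463,4),cap=(167,204,100),dtop=(187,550,86),cup=(437,349,38)).items(): print(n,onz(c,*f(u,v,265,138),z).round(1))
T,yt=rect([(48,95),(418,75),(452,542),(98,560)],12,235,285)
for s in(34,-34): print(s,(T[:2]+s*np.array([-np.sin(yt),np.cos(yt)])).round(1))
d=np.load("pics/w1.npy");X=cloud(c,d)
for n,(u,v) in dict(cap=(167,204),dtop=(187,550),cup=(420,320)).items():
    a,b=map(int,f(u,v,265,138));print(n,X[b-2:b+3,a-2:a+3].reshape(-1,3).mean(0).round(1))
# seg by height: cap and drop top centroids
for n,w,zr in(("cap",(438,34),(92,106)),("dtop",(450,-35),(76,92))):
    m=(d>0)&(np.hypot(X[...,0]-w[0],X[...,1]-w[1])<30)&(X[...,2]>zr[0])&(X[...,2]<zr[1]);P=X[m];print(n,m.sum(),P.mean(0).round(1),P.min(0).round(1),P.max(0).round(1))
```

```text
[482.7   5.6   4. ] [9.17 9.26] 147.18862819519254 129.1168368190572
(-38, 35) [439.5  34. ]
(-38, -35) [450.7 -35.1]
(16, 0) [498.4   8.1]
wmark [437.8  34.8   4. ]
dmark [449.  -35.1   4. ]
cap [435.9  34.9 100. ]
dtop [450.  -35.6  86. ]
cup [498.6   6.9  38. ]
[ 449.9 -194.5   12. ] [12.54 12.77] 94.5730819323328 134.41410543196676
34 [ 442.4 -161.4]
-34 [ 457.3 -227.7]
cap [435.8  35.2  99.1]
dtop [449.9 -34.8  86.5]
cup [496.1   9.1   5.4]
cap 829 [435.8  34.5  98. ] [420.3  19.   92.3] [451.1  49.5 101.1]
dtop 231 [449.8 -34.7  85. ] [441.2 -43.7  76.4] [458.2 -27.3  87.9]
```

```bash
python3 d.py 437 34.3 130 9
```

```text
t 1.65 pos [461.3   6.4 320.5] rot [-8.981e+01 -5.000e-02  9.520e+00] F [-1.1  1.6 -0.7] open 0.998
delta [-19.5 190.6  30.9] [-0.19  0.52  0.05] rows 3.88 0.06
```

```bash
python3 -m crank '[[-6,40,10,0,0.2,0],[-12,85,20,0,0.4,0],[-17,130,28,0,0.5,0],[-19.5,170,31,-0.2,0.5,0],[-19.5,190,31,-0.2,0.5,0]]' 0.72; python3 d.py 437 34.3 46 9
```

```text
t: 2.15
eef_pos: [435.1, 34.9, 128.0]
tcp_rot: [-1.57, 0.003, 0.158]
ft_force: [0.0, -0.2, 0.0]
opening: 0.727
t 2.15 pos [435.1  34.9 128. ] rot [-89.97   0.17   9.06] F [ 0.  -0.2  0. ] open 0.727
delta [ 2.  82.  -0.9] [-0.03  0.06 -0.17] rows 1.64 0.02
```

```bash
python3 -m crank '[[1,20,-1,0,0,0],[2,45,-1,0,0,-0.1],[2,66,-1,0,0,-0.1],[2,80,-1,0,0,-0.1],[2,81,-1,0,0,-0.1]]' 0.72; python3 d.py 437 34.3 46 9
```

```text
t: 2.65
eef_pos: [436.2, 34.2, 45.5]
tcp_rot: [-1.569, 0.004, 0.158]
ft_force: [0.3, 0.9, 0.7]
opening: 0.72
t 2.65 pos [436.2  34.2  45.5] rot [-89.92   0.25   9.05] F [0.3 0.9 0.7] open 0.72
delta [ 0.8 -0.5 -0. ] [-0.08  0.05 -0.25] rows 0.02 0.03
```

```bash
python3 -m crank '[[0,0,0,0,0,0],[0,0,0,0,0,0],[0,0,0,0,0,0],[0,0,0,0,0,0],[0,0,0,0,0,0]]' 0;  python3 d.py 437 34.3 166 9
```

```text
t: 3.15
eef_pos: [436.4, 34.2, 46.0]
tcp_rot: [-1.57, 0.003, 0.158]
ft_force: [0.7, -0.5, 2.7]
opening: 0.401
t 3.15 pos [436.4  34.2  46. ] rot [-89.94   0.2    9.05] F [ 0.7 -0.5  2.7] open 0.401
delta [   0.2 -120.     0.2] [-0.06  0.05 -0.2 ] rows 2.4 0.02
```

```bash
python3 -m crank '[[0,0,0,0,0,0],[0,-20,0,0,0,0],[0,-50,0,0,0,0],[0,-85,0,0,0,0],[0,-120,0,0,0,0]]' 0;  python3 d.py 456.8 -226.9 170 12.5
```

```text
t: 3.65
eef_pos: [436.4, 34.1, 167.2]
tcp_rot: [-1.57, 0.004, 0.158]
ft_force: [0.4, -0.4, -1.5]
opening: 0.399
t 3.65 pos [436.4  34.1 167.2] rot [-89.93   0.24   9.05] F [ 0.4 -0.4 -1.5] open 0.399
delta [ -21.    -3.1 -261. ] [-0.08 -3.45 -0.24] rows 5.24 0.4
```

```bash
python3 -m crank '[[-1,-1,-15,0,0,0],[-4,-2,-45,0,-0.5,0],[-7,-3,-80,0,-1,0],[-10,-3,-118,0,-1.5,0],[-13,-3,-155,0,-2,0]]' 0;python3 -m crank '[[-2,0,-35,0,-0.4,0],[-4,0,-65,0,-0.8,0],[-6,0,-88,0,-1.2,0],[-8,0,-100,0,-1.4,0],[-8,0,-104,0,-1.4,0]]' 0;  python3 d.py 456.8 -226.9 47 12.5
```

```text
t: 4.15
eef_pos: [447.7, -122.3, 170.1]
tcp_rot: [-1.569, 0.004, 0.194]
ft_force: [1.1, -0.2, -1.3]
opening: 0.402
t: 4.65
eef_pos: [459.6, -226.6, 169.8]
tcp_rot: [-1.569, 0.005, 0.217]
ft_force: [0.2, -0.0, -0.7]
opening: 0.401
t 4.65 pos [ 459.6 -226.6  169.8] rot [-89.89   0.26  12.42] F [ 0.2 -0.  -0.7] open 0.401
delta [ -2.3 122.8   0. ] [-0.11 -0.08 -0.26] rows 2.46 0.03
```

```bash
python3 -m crank '[[-1,20,0,0,0,-0.1],[-2,50,0,0,0,-0.2],[-2,80,0,0,0,-0.2],[-2,105,0,0,0,-0.2],[-2,115,0,0,0,-0.2]]' 0;python3 d.py 456.8 -226.9 46 12.5
```

```text
t: 5.15
eef_pos: [456.3, -225.4, 53.1]
tcp_rot: [-1.566, 0.003, 0.218]
ft_force: [0.1, 0.1, -1.5]
opening: 0.402
t 5.15 pos [ 456.3 -225.4   53.1] rot [-89.75   0.19  12.46] F [ 0.1  0.1 -1.5] open 0.402
delta [ 0.2  7.1 -1.6] [-0.25 -0.04 -0.19] rows 0.14 0.04
```

```bash
python3 -m crank '[[0,2.5,0,0,0,0],[0,5,0,0,0,0],[0,7,0,0,0,0],[0,8.5,0,0,0,0],[0,9,0,0,0,0]]' 0;python3 d.py 456.8 -226.9 46 12.5
```

```text
t: 5.65
eef_pos: [457.2, -225.8, 45.6]
tcp_rot: [-1.569, 0.001, 0.218]
ft_force: [-1.1, 3.1, 17.9]
opening: 0.4
t 5.65 pos [ 457.2 -225.8   45.6] rot [-8.988e+01  6.000e-02  1.246e+01] F [-1.1  3.1 17.9] open 0.4
delta [-0.6 -0.4 -1. ] [-0.12 -0.04 -0.06] rows 0.02 0.02
```

Contact is at z≈46, as expected. I'll open the jaws and rise.

```bash
python3 -m crank '[[0,-0.5,0,0,0,0],[0,-0.5,0,0,0,0],[0,-0.5,0,0,0,0],[0,-0.5,0,0,0,0],[0,-0.5,0,0,0,0]]' 0.72;python3 -m crank '[[0,-20,0,0,0,0],[0,-50,0,0,0,0],[0,-90,0,0,0,0],[0,-130,0,0,0,0],[0,-150,0,0,0,0]]' 0.72; python3 d.py 450 -35.2 200 9
```

```text
t: 6.15
eef_pos: [457.1, -225.8, 46.1]
tcp_rot: [-1.569, 0.001, 0.217]
ft_force: [-0.3, -0.8, -0.4]
opening: 0.709
t: 6.65
eef_pos: [457.9, -226.4, 199.1]
tcp_rot: [-1.571, -0.001, 0.218]
ft_force: [-0.9, 0.9, 0.2]
opening: 0.721
t 6.65 pos [ 457.9 -226.4  199.1] rot [-9.001e+01 -7.000e-02  1.246e+01] F [-0.9  0.9  0.2] open 0.721
delta [ 33.6  -0.9 188.4] [0.01 3.46 0.07] rows 3.83 0.4
```

```bash
python3 -m crank '[[5,0,30,0,0.6,0],[13,0,75,0,1.4,0],[22,0,120,0,2.2,0],[30,0,165,0,3,0],[33,0,188,0,3.4,0]]' 0.6;python3 -m crank '[[0,0,0,0,0,0]]' 0.6; python3 d.py 450 -35.2 53 9
python3 - <<'E'
from h import *
for n in("wrist","top"):
    c=vision.calibration(n);p,d=vision.read_camera(n);cv2.imwrite(f"pics/{n}2.png",p);np.save(f"pics/{n}2.npy",d);np.save(f"pics/{n}2c.npy",c,allow_pickle=True)
    X=cloud(c,d)
    for k,w,zr in(("cap",(457,-227),(92,106)),("dtop",(450,-35),(76,92))):
        m=(d>0)&(np.hypot(X[...,0]-w[0],X[...,1]-w[1])<30)&(X[...,2]>zr[0])&(X[...,2]<zr[1]);P=X[m]
        if len(P):print(n,k,m.sum(),P.mean(0).round(1),P.min(0).round(1),P.max(0).round(1))
E
```

```text
t: 7.15
eef_pos: [448.8, -33.1, 199.1]
tcp_rot: [-1.571, -0.001, 0.159]
ft_force: [0.2, -0.0, -0.0]
opening: 0.6
t: 7.25
eef_pos: [448.3, -31.0, 199.2]
tcp_rot: [-1.57, -0.001, 0.162]
ft_force: [-0.7, 0.1, 0.0]
opening: 0.603
t 7.25 pos [448.3 -31.  199.2] rot [-8.997e+01 -5.000e-02  9.280e+00] F [-0.7  0.1  0. ] open 0.603
delta [  0.8 146.2  -4.5] [-0.03  0.28  0.05] rows 2.93 0.03
wrist dtop 466 [449.6 -34.5  84.9] [441.3 -43.6  76. ] [457.9 -27.2  88.1]
top cap 252 [ 455.8 -224.5   98.3] [ 441.1 -239.9   93.3] [ 471.2 -209.4  102.4]
```

View pics/wrist2.png

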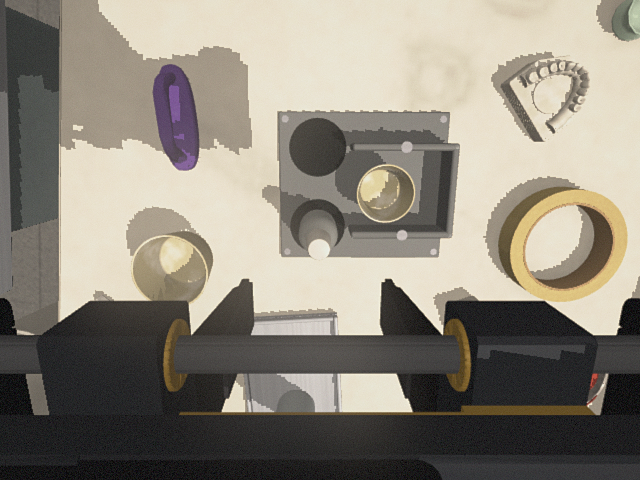

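The wide bottle's mark is now clear at (317,148). The dropper still stands at (319,248), and the wide bottle stands upright in the tray.

Run:
```python
from h import *
c=np.load("pics/wrist2c.npy",allow_pickle=True).item();p=cv2.imread("pics/wrist2.png")
g=cv2.cvtColor(p,cv2.COLOR_BGR2GRAY)
m=(g[105:190,280:352]<48).astype(np.uint8)
n,l,s,ce=cv2.connectedComponentsWithStats(m);i=1+np.argmax(s[1:,4]);print(s[i],ce[i])
k=cv2.findContours((l==i).astype(np.uint8),cv2.RETR_EXTERNAL,cv2.CHAIN_APPROX_NONE)[0][0]
(e,r)=cv2.minEnclosingCircle(k);E=cv2.fitEllipse(k);print(e,r,E)
for u,v in(ce[i],e,E[0]): print(onz(c,u+280,v+105,4).round(1))
print("width",onz(c,280+e[0]+r,105+e[1],4)-onz(c,280+e[0]-r,105+e[1],4))
```

```text
[59 52  5  6 10] [60.9 54.2]
(61.0, 54.5) 2.6926822662353516 ((60.69538116455078, 54.57016372680664), (2.060000419616699, 6.709629058837891), 37.947174072265625)
[460.   26.8   4. ]
[460.2  26.5   4. ]
[459.9  26.4   4. ]
width [4.68135393 0.76613024 0.        ]
```

```bash
python3 -m crank '[[1,35,-2,0,0.2,0],[1,75,-4,0,0.3,0],[1,110,-4.5,0,0.3,0],[1,135,-4.5,0,0.3,0],[1,145,-4.5,0,0.3,0]]' 0.6; python3 d.py 450 -35.2 53 9
```

```text
t: 7.85
eef_pos: [450.2, -38.4, 52.1]
tcp_rot: [-1.57, 0.002, 0.154]
ft_force: [-0.0, -0.4, -0.4]
opening: 0.603
t 7.85 pos [450.2 -38.4  52.1] rot [-89.93   0.1    8.82] F [-0.  -0.4 -0.4] open 0.603
delta [ 0.3 -0.9  3.2] [-0.07 -0.18 -0.1 ] rows 0.07 0.03
```

```bash
python3 -m crank '[[0,-1,2,0,0,0],[0,-1,3.2,0,-0.2,0],[0,-1,3.2,0,-0.2,0]]' 0.6; python3 -m crank '[[0,0,0,0,0,0],[0,0,0,0,0,0],[0,0,0,0,0,0],[0,0,0,0,0,0],[0,0,0,0,0,0]]' 0;  python3 d.py 450 -35.2 166 9
python3 - <<'E'
from h import *
c=np.load("pics/wrist2c.npy",allow_pickle=True).item();p=cv2.imread("pics/wrist2.png")
g=cv2.GaussianBlur(cv2.cvtColor(p,cv2.COLOR_BGR2GRAY),(3,3),0)
print(g[148,280:360:4],g[110:200:5,317])
for th in(55,62,70):
    m=(g[105:190,280:346]<th).astype(np.uint8)
    n,l,s,ce=cv2.connectedComponentsWithStats(m);i=1+np.argmax(s[1:,4]);print(th,s[i],ce[i],onz(c,ce[i][0]+280,ce[i][1]+105,4).round(1))
E
```

```text
t: 8.15
eef_pos: [450.2, -35.5, 54.2]
tcp_rot: [-1.57, 0.0, 0.158]
ft_force: [-0.4, 0.4, 0.2]
opening: 0.602
t: 8.65
eef_pos: [450.2, -35.5, 54.2]
tcp_rot: [-1.57, 0.0, 0.158]
ft_force: [-0.4, 0.8, -0.1]
opening: 0.239
t 8.65 pos [450.2 -35.5  54.2] rot [-89.98   0.     9.03] F [-0.4  0.8 -0.1] open 0.239
delta [  -0.2 -111.8    0.3] [-0.02  0.03 -0.  ] rows 2.24 0.0
[132 140 129  72  71  70  69  68  65  64  66  62  61  60  59  59  54 143
  68 133] [169 142  68  69  66  68  67  65  65  63  63  65  63  69 139 137 137 138]
55 [55 25 10 17 66] [60.33333333 32.27272727] [456.3  45.    4. ]
62 [ 39  22  27  48 624] [54.13621795 47.17788462] [453.1  31.7   4. ]
70 [  16   14   50   57 1905] [42.52493438 44.07244094] [442.6  32.7   4. ]
```

```bash
python3 -m crank '[[0,0,0,0,0,0],[0,0,0,0,0,0],[0,0,0,0,0,0]]' 0
python3 - <<'E'
from h import *
c=np.load("pics/wrist2c.npy",allow_pickle=True).item();p=cv2.imread("pics/wrist2.png")
g=cv2.GaussianBlur(cv2.cvtColor(p,cv2.COLOR_BGR2GRAY),(3,3),0)
for th in(85,100):
    m=(g[105:190,280:352]<th).astype(np.uint8)
    m=cv2.morphologyEx(m,cv2.MORPH_OPEN,np.ones((9,9)))
    n,l,s,ce=cv2.connectedComponentsWithStats(m)
    for i in range(1,n): print(th,s[i],ce[i],onz(c,ce[i][0]+280,ce[i][1]+105,4).round(1), onz(c,280+s[i][0]+s[i][2]/2-.5,105+s[i][1]+s[i][3]/2-.5,4).round(1))
E
```

```text
t: 8.95
eef_pos: [450.2, -35.5, 54.2]
tcp_rot: [-1.57, 0.0, 0.158]
ft_force: [-0.4, -0.2, 0.1]
opening: 0.206
85 [  10   14   56   57 2547] [37.80683157 41.8932077 ] [438.2  33.9   4. ] [438.   33.7   4. ]
100 [  10   13   62   72 3164] [42.43994943 45.47029077] [442.7  31.5   4. ] [441.5  28.7   4. ]
```

```bash
python3 -m crank '[[0,-5,0,0,0,0],[0,-25,0,0,0,0],[0,-55,0,0,0,0],[0,-90,0,0,0,0],[0,-115,0,0,0,0]]' 0;  python3 d.py 442 -160.5 171 12.5
```

```text
t: 9.45
eef_pos: [450.3, -35.5, 171.4]
tcp_rot: [-1.571, -0.001, 0.158]
ft_force: [0.7, -0.8, -1.3]
opening: 0.201
t 9.45 pos [450.3 -35.5 171.4] rot [-9.00e+01 -7.00e-02  9.03e+00] F [ 0.7 -0.8 -1.3] open 0.201
delta [ -27.8    0.4 -122.1] [ 0.01 -3.47  0.07] rows 2.51 0.4
```

```bash
python3 -m crank '[[-4,0,-15,0,-0.5,0],[-11,0,-50,0,-1.5,0],[-20,0,-88,0,-2.6,0],[-26,0,-114,0,-3.4,0],[-27.8,0,-122,0,-3.5,0]]' 0; python3 -m crank '[[0,0,0,0,0,0]]' 0; python3 d.py 442 -160.5 62 12.5
```

```text
t: 9.95
eef_pos: [441.8, -162.4, 171.7]
tcp_rot: [-1.571, -0.001, 0.217]
ft_force: [0.2, 0.4, -1.3]
opening: 0.206
t: 10.05
eef_pos: [441.6, -162.8, 171.7]
tcp_rot: [-1.571, -0.001, 0.215]
ft_force: [0.0, 0.6, -0.3]
opening: 0.203
t 10.05 pos [ 441.6 -162.8  171.7] rot [-9.002e+01 -8.000e-02  1.232e+01] F [ 0.   0.6 -0.3] open 0.203
delta [  0.7 109.7   2.2] [ 0.02 -0.18  0.08] rows 2.2 0.02
```

```bash
python3 -m crank '[[0,15,0,0,0,0],[0.5,45,0.5,0,0,0],[0.5,75,1,0,0,0],[0.5,98,1.5,0,0,0],[0.5,107,1.5,0,0,0]]' 0; python3 -m crank '[[0,3,0,0,0,0],[0,6,0,0,0,0],[0,8.5,0,0,0,0],[0,10,0,0,0,0],[0,11,0,0,0,0]]' 0; python3 d.py 442 -160.5 54.2 12.5
```

```text
t: 10.55
eef_pos: [441.2, -159.7, 63.2]
tcp_rot: [-1.569, 0.001, 0.216]
ft_force: [0.5, 0.0, 0.2]
opening: 0.206
t: 11.05
eef_pos: [442.0, -160.1, 54.0]
tcp_rot: [-1.571, -0.001, 0.216]
ft_force: [-4.9, 2.2, 38.4]
opening: 0.203
t 11.05 pos [ 442.  -160.1   54. ] rot [-9.001e+01 -7.000e-02  1.236e+01] F [-4.9  2.2 38.4] open 0.203
delta [-0.1 -0.2 -0.4] [ 0.01 -0.14  0.07] rows 0.01 0.02
```

```bash
python3 -m crank '[[0,-0.4,0,0,0,0],[0,-0.4,0,0,0,0],[0,-0.4,0,0,0,0],[0,-0.4,0,0,0,0],[0,-0.4,0,0,0,0]]' 0.6;python3 -m crank '[[0,-20,0,0,0,0],[0,-50,0,0,0,0],[0,-90,0,0,0,0],[0,-130,0,0,0,0],[0,-150,0,0,0,0]]' 0.6; python3 d.py 480 5 200 9
```

```text
t: 11.55
eef_pos: [441.9, -160.1, 54.3]
tcp_rot: [-1.571, -0.001, 0.216]
ft_force: [-0.4, -0.2, -0.1]
opening: 0.563
t: 12.05
eef_pos: [442.3, -160.3, 207.2]
tcp_rot: [-1.573, -0.004, 0.216]
ft_force: [0.6, -0.2, -0.5]
opening: 0.603
t 12.05 pos [ 442.3 -160.3  207.2] rot [-90.12  -0.21  12.36] F [ 0.6 -0.2 -0.5] open 0.603
delta [ 72.2   7.1 153.5] [0.12 3.36 0.21] rows 3.39 0.39
```

```bash
python3 -m crank '[[12,1,25,0,0.6,0],[28,3,60,0,1.4,0.1],[45,5,100,0.1,2.2,0.2],[62,6,138,0.1,3,0.2],[72,6,153,0.1,3.4,0.2]]' 0.74;python3 -m crank '[[0,0,0,0,0,0],[0,0,0,0,0,0]]' 0.74; python3 d.py 498.5 7 120 9
python3 - <<'E'
from h import *
for n in("wrist","top"):
    c=vision.calibration(n);p,d=vision.read_camera(n);cv2.imwrite(f"pics/{n}3.png",p);np.save(f"pics/{n}3.npy",d);np.save(f"pics/{n}3c.npy",c,allow_pickle=True)
E
```

```text
t: 12.55
eef_pos: [479.7, 7.2, 200.9]
tcp_rot: [-1.571, 0.0, 0.158]
ft_force: [0.3, -0.4, -0.2]
opening: 0.739
t: 12.75
eef_pos: [479.5, 7.3, 200.7]
tcp_rot: [-1.571, 0.001, 0.159]
ft_force: [-0.8, 0.1, 0.2]
opening: 0.742
t 12.75 pos [479.5   7.3 200.7] rot [-8.999e+01  5.000e-02  9.110e+00] F [-0.8  0.1  0.2] open 0.742
delta [18.8 80.7 -3.4] [-0.01  0.11 -0.05] rows 1.66 0.01
```

View pics/wrist3.png

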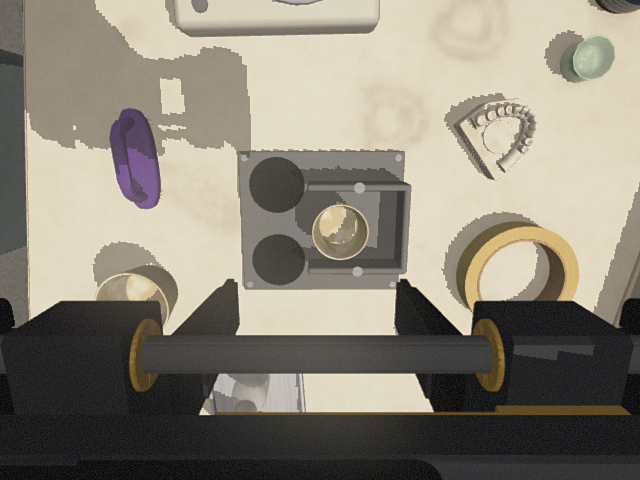

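View pics/top3.png

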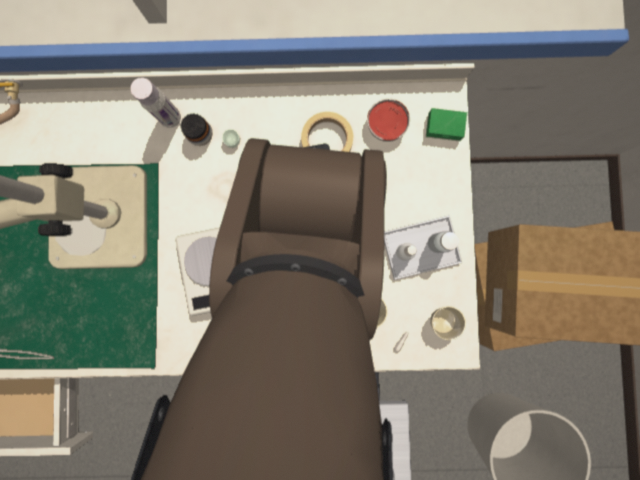

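Both bottles stand in the tray at top-view pixels (408,250) and (445,243). Both marks are free in the wrist view, at (277,184) and (279,259), and the cup is at (341,232). I'll measure the marks and the cup precisely.

Run:
```python
from h import *
c=np.load("pics/wrist3c.npy",allow_pickle=True).item();p=cv2.imread("pics/wrist3.png");d=np.load("pics/wrist3.npy");X=cloud(c,d)
g=cv2.GaussianBlur(cv2.cvtColor(p,cv2.COLOR_BGR2GRAY),(3,3),0)
for y0,y1 in((150,220),(225,292)):
  for th in(80,88):
    m=(g[y0:y1,244:309]<th).astype(np.uint8);m=cv2.morphologyEx(m,cv2.MORPH_OPEN,np.ones((9,9)))
    n,l,s,ce=cv2.connectedComponentsWithStats(m);i=1+np.argmax(s[1:,4])
    print(th,s[i],ce[i].round(1),onz(c,ce[i][0]+244,ce[i][1]+y0,4).round(1),onz(c,244+s[i][0]+s[i][2]/2-.5,y0+s[i][1]+s[i][3]/2-.5,4).round(1))
m=((d>0)&(X[...,2]>33)&(X[...,2]<44)&(np.hypot(X[...,0]-498,X[...,1]-7)<29)).astype(np.uint8)
k=np.argwhere(m)[:,::-1];print(X[m>0].mean(0),X[m>0].min(0),X[m>0].max(0))
hsv=cv2.cvtColor(p,cv2.COLOR_BGR2HSV)[195:268,300:380];mm=(hsv[...,1]>50).astype(np.uint8);kk=max(cv2.findContours(mm,0,1)[0],key=cv2.contourArea);e,r=cv2.minEnclosingCircle(kk);E=cv2.fitEllipse(kk);print(e,r,E);print(onz(c,300+e[0],195+e[1],38),onz(c,300+E[0][0],195+E[0][1],38))
```

```text
80 [   6    8   54   54 2328] [32.8 34.6] [438.2  33.8   4. ] [437.9  33.8   4. ]
88 [   6    8   54   54 2389] [32.8 34.6] [438.2  33.8   4. ] [437.9  33.8   4. ]
80 [  10   10   51   49 1993] [34.7 34. ] [449.3 -35.    4. ] [449.5 -34.9   4. ]
88 [   9   10   52   49 2050] [34.6 34.1] [449.2 -35.1   4. ] [449.1 -35.    4. ]
[500.2353826    2.59305028  36.96409595] [474.73237615 -17.1377352   33.04946319] [522.10804368  30.52699921  39.90325059]
(39.99056625366211, 37.0) 28.64496612548828 ((40.10499954223633, 36.24220275878906), (53.9379768371582, 56.48442077636719), 99.44869995117188)
[498.58181315   6.97260932  38.        ] [498.56405356   7.62888016  38.        ]
```

```bash
python3 -m crank '[[6,20,-1,0,0,0],[14,50,-3,0,0,0],[18,75,-3,0,0,0],[19,90,-3,0,0,0],[19,95,-3,0,0,0]]' 0.66;python3 -m crank '[[0,0,0,0,0,0],[0,0,0,0,0,0]]' 0.66; python3 d.py 498.5 7.2 12 9
```

```text
t: 13.35
eef_pos: [498.0, 5.4, 104.4]
tcp_rot: [-1.57, 0.003, 0.156]
ft_force: [0.8, -0.5, 1.0]
opening: 0.661
t: 13.55
eef_pos: [498.1, 4.8, 105.0]
tcp_rot: [-1.57, 0.003, 0.155]
ft_force: [1.1, 0.5, 0.2]
opening: 0.66
t 13.55 pos [498.1   4.8 105. ] rot [-89.97   0.14   8.87] F [1.1 0.5 0.2] open 0.66
delta [ 1.  93.   2.3] [-0.03 -0.13 -0.14] rows 1.86 0.02
```

```bash
python3 -m crank '[[0.5,15,1,0,0,0],[1,40,2.3,0,-0.1,0],[1,62,2.3,0,-0.1,-0.1],[1,80,2.3,0,-0.1,-0.1],[1,90,2.3,0,-0.1,-0.1]]' 0.66;python3 -m crank '[[0,1,0,0,0,0],[0,1,0,0,0,0]]' 0.66; python3 d.py 498.5 7.2 12 9
```

```text
t: 14.05
eef_pos: [498.6, 7.1, 14.7]
tcp_rot: [-1.57, 0.001, 0.156]
ft_force: [-0.5, 0.2, -0.2]
opening: 0.658
t: 14.25
eef_pos: [499.0, 6.9, 14.3]
tcp_rot: [-1.57, -0.0, 0.156]
ft_force: [0.1, -1.1, 0.8]
opening: 0.665
t 14.25 pos [499.    6.9  14.3] rot [-8.998e+01 -1.000e-02  8.950e+00] F [ 0.1 -1.1  0.8] open 0.665
delta [-0.4  2.3  0.3] [-0.02 -0.05  0.01] rows 0.05 0.01
```

```bash
python3 -m crank '[[0,2.5,0,0,0,0],[0,2.5,0,0,0,0]]' 0.66; python3 -m crank '[[0,0,0,0,0,0],[0,0,0,0,0,0],[0,0,0,0,0,0],[0,0,0,0,0,0],[0,0,0,0,0,0]]' 0; python3 d.py 498.5 7.2 12 9
```

```text
t: 14.45
eef_pos: [499.3, 6.9, 12.4]
tcp_rot: [-1.571, -0.001, 0.156]
ft_force: [0.6, -0.4, -0.5]
opening: 0.659
t: 14.95
eef_pos: [499.4, 6.9, 12.5]
tcp_rot: [-1.571, -0.001, 0.156]
ft_force: [-1.1, -0.3, 4.3]
opening: 0.482
t 14.95 pos [499.4   6.9  12.5] rot [-9.00e+01 -8.00e-02  8.96e+00] F [-1.1 -0.3  4.3] open 0.482
delta [-0.8  0.5  0.4] [ 0.   -0.04  0.08] rows 0.02 0.01
```

```bash
python3 -m crank '[[0,-5,0,0,0,0],[0,-25,0,0,0,0],[0,-55,0,0,0,0],[0,-90,0,0,0,0],[0,-120,0,0,0,0]]' 0;python3 d.py 432 214.3 135 9
python3 - <<'E'
from h import *
n="wrist"
c=vision.calibration(n);p,d=vision.read_camera(n);cv2.imwrite(f"pics/{n}4.png",p);np.save(f"pics/{n}4.npy",d);np.save(f"pics/{n}4c.npy",c,allow_pickle=True)
E
```

```text
t: 15.45
eef_pos: [499.0, 6.9, 134.3]
tcp_rot: [-1.571, -0.002, 0.156]
ft_force: [0.0, 0.3, -0.6]
opening: 0.481
t 15.45 pos [499.    6.9 134.3] rot [-9.001e+01 -9.000e-02  8.960e+00] F [ 0.   0.3 -0.6] open 0.481
delta [-33.9  -0.8 215.3] [ 0.01 -0.04  0.09] rows 4.36 0.01
```

View pics/wrist4.png

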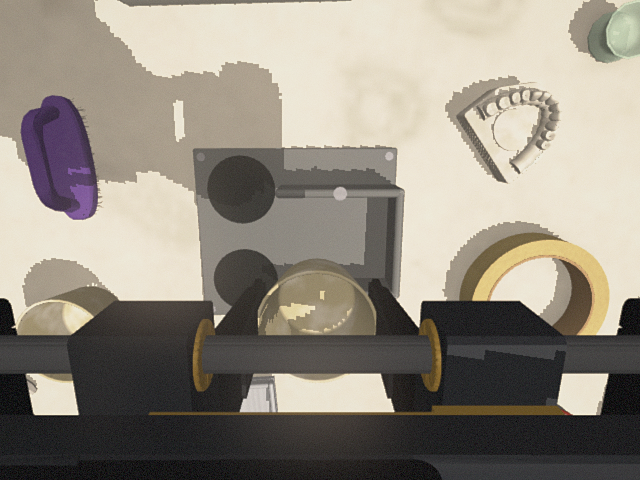

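```bash
python3 -m crank '[[-2,0,12,0,0,0],[-6,0,38,0,0,0],[-11,0,70,0,0,0],[-16,0,105,0,0,0],[-21,0,138,0,0,0]]' 0;python3 -m crank '[[-4,0,25,0,0,0],[-7,0,45,0,0,0],[-10,0,60,0,0,0],[-11,0,68,0,0,0],[-11,0,70,0,0,0]]' 0; python3 -m crank '[[0,0,0,0,0,0],[0,0,0,0,0,0]]' 0; python3 d.py 432 214.3 53.5 9;python3 - <<'E'
from h import *
n="wrist"
c=vision.calibration(n);p,d=vision.read_camera(n);cv2.imwrite(f"pics/{n}5.png",p);np.save(f"pics/{n}5.npy",d);np.save(f"pics/{n}5c.npy",c,allow_pickle=True)
E
```

```text
t: 16.0
eef_pos: [457.0, 141.5, 137.0]
tcp_rot: [-1.572, -0.006, 0.156]
ft_force: [1.1, -0.2, 0.1]
opening: 0.481
t: 16.5
eef_pos: [434.5, 209.6, 136.3]
tcp_rot: [-1.573, -0.004, 0.158]
ft_force: [0.1, -0.7, 0.0]
opening: 0.476
t: 16.7
eef_pos: [434.5, 209.2, 136.1]
tcp_rot: [-1.573, -0.004, 0.157]
ft_force: [0.2, 0.5, -0.5]
opening: 0.477
t 16.7 pos [434.5 209.2 136.1] rot [-90.1   -0.23   9.  ] F [ 0.2  0.5 -0.5] open 0.477
delta [-2.  82.6  5.5] [ 0.1  -0.    0.23] rows 1.66 0.03
```

View pics/wrist5.png

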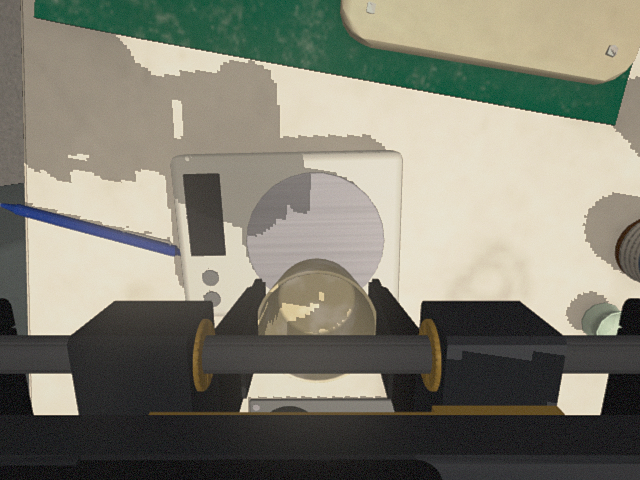

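Run:
```python
from h import *
c=np.load("pics/wrist5c.npy",allow_pickle=True).item()
a=onz(c,247,240,45);b=onz(c,384,240,45);t=onz(c,315.5,172,45)
print(a,b,np.linalg.norm(a-b),t)
m=(a+b)/2;print(m); 
# centre 46 mm from top along image-down direction
dn=onz(c,315.5,240,45)-t;print(np.linalg.norm(dn),t+dn/np.linalg.norm(dn)*46)
```

```text
[387.63304646 208.85057132  45.        ] [477.2200759  222.98238915  45.        ] 90.69478551410491 [425.47624167 259.77236599  45.        ]
[432.42656118 215.91648023  45.        ]
44.40320567739608 [432.65005196 214.33519568  45.        ]
```

```bash
python3 -m crank '[[-1,15,2,0,0,0],[-2,35,4,0,0,0.1],[-2,55,5.5,0.1,0,0.2],[-2,68,5.5,0.1,0,0.2],[-2,75,5.5,0.1,0,0.2]]' 0; python3 -m crank '[[0,0,0,0,0,0],[0,0,0,0,0,0]]' 0; python3 d.py 432.4 214.5 53.5 9
```

```text
t: 17.25
eef_pos: [432.0, 213.6, 60.2]
tcp_rot: [-1.571, 0.001, 0.156]
ft_force: [0.1, -0.2, 0.9]
opening: 0.478
t: 17.45
eef_pos: [432.2, 213.4, 60.5]
tcp_rot: [-1.571, 0.0, 0.155]
ft_force: [-0.8, -0.8, -0.4]
opening: 0.479
t 17.45 pos [432.2 213.4  60.5] rot [-9.001e+01  3.000e-02  8.910e+00] F [-0.8 -0.8 -0.4] open 0.479
delta [0.3 7.  1.1] [ 0.01 -0.09 -0.03] rows 0.14 0.01
```

```bash
python3 -m crank '[[0.3,2,1,0,0,0],[0.3,4,1,0,0,0],[0.3,5.5,1,0,0,0],[0.3,6.5,1,0,0,0],[0.3,7,1,0,0,0]]' 0; python3 -m crank '[[0,0,0,0,0,0]]' 0; python3 d.py 432.4 214.5 53.5 9
```

```text
t: 17.95
eef_pos: [432.4, 214.5, 53.5]
tcp_rot: [-1.571, 0.0, 0.156]
ft_force: [-2.1, -1.2, 7.9]
opening: 0.481
t: 18.05
eef_pos: [432.3, 214.5, 53.6]
tcp_rot: [-1.571, 0.0, 0.156]
ft_force: [0.4, 1.1, 0.3]
opening: 0.479
t 18.05 pos [432.3 214.5  53.6] rot [-9.002e+01  3.000e-02  8.910e+00] F [0.4 1.1 0.3] open 0.479
delta [0.1 0.1 0. ] [ 0.02 -0.09 -0.03] rows 0.0 0.01
```

Contact is at the expected height, so I'll release gently.

```bash
python3 -m crank '[[0,0,0,0,0,0],[0,0,0,0,0,0],[0,0,0,0,0,0],[0,0,0,0,0,0],[0,0,0,0,0,0]]' 0.75;python3 -m crank '[[0,-15,0,0,0,0],[0,-45,0,0,0,0],[0,-85,0,0,0,0],[0,-125,0,0,0,0],[0,-150,0,0,0,0]]' 0.75; python3 d.py 442 100 200 9
```

```text
t: 18.55
eef_pos: [432.3, 214.5, 53.6]
tcp_rot: [-1.571, 0.0, 0.156]
ft_force: [1.0, -0.6, -0.3]
opening: 0.744
t: 19.05
eef_pos: [432.7, 214.7, 206.3]
tcp_rot: [-1.571, -0.002, 0.156]
ft_force: [-0.5, -0.2, -0.9]
opening: 0.748
t 19.05 pos [432.7 214.7 206.3] rot [-89.99  -0.13   8.92] F [-0.5 -0.2 -0.9] open 0.748
delta [  -8.6    6.3 -114.7] [-0.01 -0.08  0.13] rows 2.3 0.02
```

```bash
python3 -m crank '[[-2,1,-20,0,0,0],[-4,2,-50,0,0,0],[-6,3,-85,0,0,0],[-8,5,-112,0,0,0.1],[-8,6,-115,0,0,0.1]]' 0.6; python3 -m crank '[[0,0,0,0,0,0],[0,0,0,0,0,0]]' 0.6; python3 d.py 442 -160.1 200 12.4;python3 - <<'E'
from h import *
for n in("wrist","top"):
    c=vision.calibration(n);p,d=vision.read_camera(n);cv2.imwrite(f"pics/{n}6.png",p);np.save(f"pics/{n}6.npy",d);np.save(f"pics/{n}6c.npy",c,allow_pickle=True)
    X=cloud(c,d);m=(d>0)&(np.hypot(X[...,0]-432,X[...,1]-214)<35)&(X[...,2]>72)&(X[...,2]<84)
    if m.sum():print(n,m.sum(),X[m].min(0).round(1),X[m].max(0).round(1))
E
```

```text
t: 19.55
eef_pos: [442.7, 97.8, 200.2]
tcp_rot: [-1.571, -0.0, 0.153]
ft_force: [-0.5, -0.2, -0.2]
opening: 0.6
t: 19.75
eef_pos: [442.7, 98.1, 200.2]
tcp_rot: [-1.571, -0.0, 0.153]
ft_force: [0.1, 0.5, 1.4]
opening: 0.599
t 19.75 pos [442.7  98.1 200.2] rot [-9.00e+01 -1.00e-02  8.77e+00] F [0.1 0.5 1.4] open 0.599
delta [-4.000e+01  2.000e-01 -2.551e+02] [-0.   -3.63  0.01] rows 5.16 0.42
wrist 964 [407.8 190.4  72.1] [455.1 238.1  81.8]
```

View pics/wrist6.png

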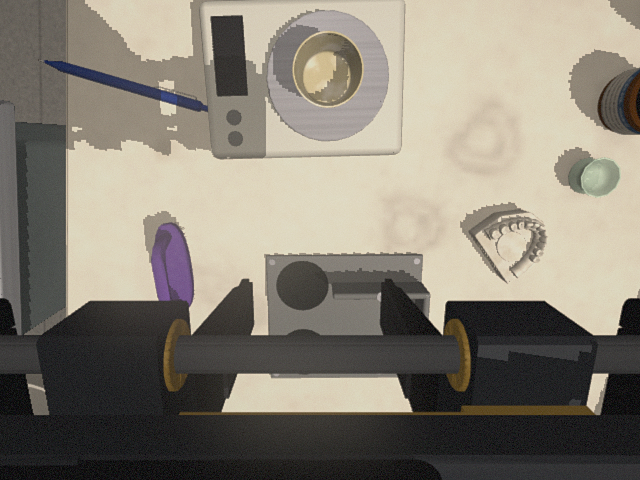

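The cup stands upright on the pan at (327,70). Its rim centre is about (431.5,214.3), within 1 mm of the pan centre. The dropper comes next.

```bash
python3 -m crank '[[-4,0,-30,0,-0.4,0],[-11,0,-75,0,-1.1,0],[-18,0,-120,0,-1.8,0],[-26,0,-168,0,-2.4,0],[-34,0,-215,0,-3,0]]' 0.6; python3 -m crank '[[-4,0,-25,0,-0.4,0],[-6,0,-38,0,-0.6,0],[-6,0,-40,0,-0.6,0],[-6,0,-40,0,-0.6,0]]' 0.6;  python3 d.py 442 -160.1 54.2 12.4;python3 - <<'E'
from h import *
for n in("wrist","top"):
    c=vision.calibration(n);p,d=vision.read_camera(n);cv2.imwrite(f"pics/{n}7.png",p)
    X=cloud(c,d)
    for k,w,zr in(("cap",(457,-227),(92,106)),("dtop",(442,-160),(76,92))):
        m=(d>0)&(np.hypot(X[...,0]-w[0],X[...,1]-w[1])<28)&(X[...,2]>zr[0])&(X[...,2]<zr[1]);P=X[m]
        if len(P):print(n,k,m.sum(),P.mean(0).round(1),P.min(0).round(1),P.max(0).round(1))
E
```

```text
t: 20.35
eef_pos: [442.1, -120.3, 200.4]
tcp_rot: [-1.571, -0.001, 0.208]
ft_force: [1.5, -0.2, 0.7]
opening: 0.597
t: 20.75
eef_pos: [444.6, -159.7, 200.3]
tcp_rot: [-1.571, -0.0, 0.219]
ft_force: [0.1, 0.9, -0.3]
opening: 0.6
t 20.75 pos [ 444.6 -159.7  200.3] rot [-8.999e+01 -3.000e-02  1.257e+01] F [ 0.1  0.9 -0.3] open 0.6
delta [-2.600e+00  1.461e+02  1.000e-01] [-0.01  0.17  0.03] rows 2.92 0.02
wrist cap 766 [ 454.3 -218.3   97.5] [ 440.6 -229.1   92. ] [ 470.3 -210.1  100.4]
wrist dtop 461 [ 441.4 -159.2   85. ] [ 433.  -168.2   76. ] [ 450.1 -152.1   88.3]
```

View pics/wrist7.png

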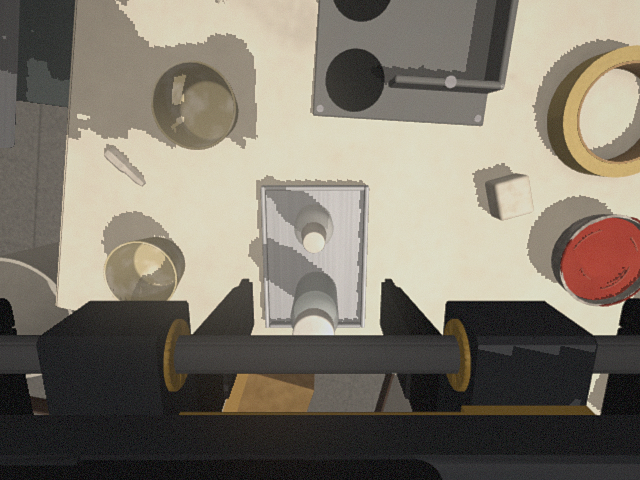

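Both bottles stand upright in the tray, with the dropper top at (313,238). I'll descend on the dropper.

```bash
python3 -m crank '[[-1,30,0,0,0,0],[-2,70,0,0,0.1,0],[-2.6,105,0,0,0.1,0],[-2.6,132,0,0,0.1,0],[-2.6,145,0,0,0.1,0]]' 0.6; python3 -m crank '[[0,0,0,0,0,0],[0,0,0,0,0,0]]' 0.6; python3 d.py 442 -160.1 54.2 12.4
```

```text
t: 21.35
eef_pos: [441.4, -158.2, 53.5]
tcp_rot: [-1.569, 0.001, 0.22]
ft_force: [1.4, -0.1, -0.0]
opening: 0.603
t: 21.55
eef_pos: [441.5, -157.3, 53.7]
tcp_rot: [-1.568, 0.002, 0.221]
ft_force: [0.7, -0.6, -0.6]
opening: 0.597
t 21.55 pos [ 441.5 -157.3   53.7] rot [-89.87   0.11  12.68] F [ 0.7 -0.6 -0.6] open 0.597
delta [-0.2 -0.5 -2.8] [-0.13  0.28 -0.11] rows 0.06 0.04
```

```bash
python3 -m crank '[[0,-0.5,-2,0,0.2,0],[0,-0.5,-2.8,-0.1,0.3,0],[0,-0.5,-2.8,-0.1,0.3,-0.1]]' 0.6; python3 d.py 442 -160.1 54.2 12.4;python3 -m crank '[[0,0,0,0,0,0],[0,0,0,0,0,0],[0,0,0,0,0,0],[0,0,0,0,0,0],[0,0,0,0,0,0]]' 0; python3 -m crank '[[0,0,0,0,0,0],[0,0,0,0,0,0],[0,0,0,0,0,0]]' 0;python3 d.py 442 -160.1 54.2 12.4
```

```text
t: 21.85
eef_pos: [442.5, -160.3, 54.9]
tcp_rot: [-1.571, -0.001, 0.216]
ft_force: [-1.0, -0.2, 0.2]
opening: 0.601
t 21.85 pos [ 442.5 -160.3   54.9] rot [-9.003e+01 -6.000e-02  1.238e+01] F [-1.  -0.2  0.2] open 0.601
delta [-0.5  0.7  0.3] [ 0.03 -0.02  0.06] rows 0.02 0.01
t: 22.35
eef_pos: [442.5, -160.3, 54.8]
tcp_rot: [-1.571, -0.001, 0.216]
ft_force: [0.2, -0.5, -0.5]
opening: 0.238
t: 22.65
eef_pos: [442.5, -160.3, 54.8]
tcp_rot: [-1.571, -0.001, 0.216]
ft_force: [-0.2, -0.2, 0.6]
opening: 0.203
t 22.65 pos [ 442.5 -160.3   54.8] rot [-9.002e+01 -5.000e-02  1.238e+01] F [-0.2 -0.2  0.6] open 0.203
delta [-0.5  0.6  0.3] [ 0.02 -0.02  0.05] rows 0.02 0.01
```

```bash
python3 -m crank '[[0,-5,0,0,0,0],[0,-25,0,0,0,0],[0,-55,0,0,0,0],[0,-90,0,0,0,0],[0,-115,0,0,0,0]]' 0;  python3 d.py 449.4 -35 171 9
```

```text
t: 23.15
eef_pos: [442.5, -160.3, 172.0]
tcp_rot: [-1.572, -0.002, 0.216]
ft_force: [-0.3, -0.5, -0.6]
opening: 0.201
t 23.15 pos [ 442.5 -160.3  172. ] rot [-90.07  -0.11  12.39] F [-0.3 -0.5 -0.6] open 0.201
delta [ 33.6   1.  120.9] [0.07 3.39 0.12] rows 2.51 0.39
```

```bash
python3 -m crank '[[4,0,15,0,0.5,0],[13,0,48,0,1.4,0],[24,1,86,0,2.5,0],[31,1,112,0.1,3.2,0.1],[33.6,1,120,0.1,3.4,0.1]]' 0; python3 -m crank '[[0,0,0,0,0,0],[0,0,0,0,0,0]]' 0; python3 d.py 449.5 -35.4 65 9
```

```text
t: 23.65
eef_pos: [449.3, -33.9, 171.3]
tcp_rot: [-1.57, -0.0, 0.159]
ft_force: [0.2, -0.1, -0.2]
opening: 0.204
t: 23.85
eef_pos: [449.4, -34.4, 171.4]
tcp_rot: [-1.57, -0.0, 0.159]
ft_force: [0.3, -0.2, -0.0]
opening: 0.201
t 23.85 pos [449.4 -34.4 171.4] rot [-8.997e+01 -3.000e-02  9.120e+00] F [ 0.3 -0.2 -0. ] open 0.201
delta [-1.000e-01  1.064e+02 -1.100e+00] [-0.03  0.12  0.03] rows 2.13 0.01
```

```bash
python3 -m crank '[[0,15,0,0,0,0],[0,45,-1,0,0.1,0],[0,75,-1,0,0.1,0],[0,98,-1,0,0.1,0],[0,106,-1,0,0.1,0]]' 0; python3 -m crank '[[0,0,0,0,0,0],[0,0,0,0,0,0]]' 0; python3 d.py 449.5 -35.4 54.2 9
```

```text
t: 24.35
eef_pos: [448.8, -36.2, 63.7]
tcp_rot: [-1.569, 0.002, 0.156]
ft_force: [0.3, -0.7, -0.4]
opening: 0.202
t: 24.55
eef_pos: [449.1, -36.8, 64.2]
tcp_rot: [-1.569, 0.002, 0.155]
ft_force: [0.6, 0.1, -0.0]
opening: 0.204
t 24.55 pos [449.1 -36.8  64.2] rot [-89.92   0.11   8.9 ] F [ 0.6  0.1 -0. ] open 0.204
delta [ 0.6 10.   1.4] [-0.08 -0.1  -0.11] rows 0.2 0.02
```

```bash
python3 -m crank '[[0.3,2,1,0,0,0],[0.5,4,1.4,0,-0.1,0],[0.5,6,1.4,-0.1,-0.1,-0.1],[0.5,7,1.4,-0.1,-0.1,-0.1],[0.5,7.5,1.4,-0.1,-0.1,-0.1]]' 0; python3 -m crank '[[0,0,0,0,0,0]]' 0; python3 d.py 449.5 -35.4 54.2 9
```

```text
t: 25.05
eef_pos: [449.4, -35.3, 56.7]
tcp_rot: [-1.571, 0.0, 0.157]
ft_force: [-1.0, 0.1, -0.6]
opening: 0.201
t: 25.15
eef_pos: [449.4, -35.3, 56.7]
tcp_rot: [-1.571, 0.0, 0.157]
ft_force: [-0.4, -0.2, -0.2]
opening: 0.204
t 25.15 pos [449.4 -35.3  56.7] rot [-9.002e+01  1.000e-02  9.020e+00] F [-0.4 -0.2 -0.2] open 0.204
delta [ 0.1  2.5 -0.1] [ 0.02  0.02 -0.01] rows 0.05 0.0
```

```bash
python3 -m crank '[[0,1,0,0,0,0],[0,1.8,0,0,0,0],[0,2.2,0,0,0,0],[0,2.2,0,0,0,0]]' 0; python3 d.py 449.5 -35.4 54.2 9
```

```text
t: 25.55
eef_pos: [449.5, -35.3, 54.8]
tcp_rot: [-1.571, -0.0, 0.157]
ft_force: [-1.3, -0.5, 6.1]
opening: 0.199
t 25.55 pos [449.5 -35.3  54.8] rot [-9.003e+01 -1.000e-02  9.020e+00] F [-1.3 -0.5  6.1] open 0.199
delta [-0.   0.6 -0.1] [0.03 0.02 0.01] rows 0.01 0.0
```

```bash
python3 -m crank '[[0,0,0,0,0,0],[0,0,0,0,0,0],[0,0,0,0,0,0],[0,0,0,0,0,0],[0,0,0,0,0,0]]' 0.6;python3 -m crank '[[0,-15,0,0,0,0],[0,-45,0,0,0,0],[0,-85,0,0,0,0],[0,-125,0,0,0,0],[0,-145,0,0,0,0]]' 0.6; python3 d.py 457 -225.8 200 12.4;python3 - <<'E'
from h import *
for n in("wrist",):
    c=vision.calibration(n);p,d=vision.read_camera(n);cv2.imwrite(f"pics/{n}8.png",p)
    X=cloud(c,d)
    for k,w,zr in(("dtop",(449,-35),(76,92)),):
        m=(d>0)&(np.hypot(X[...,0]-w[0],X[...,1]-w[1])<28)&(X[...,2]>zr[0])&(X[...,2]<zr[1]);P=X[m]
        if len(P):print(n,k,m.sum(),P.mean(0).round(1),P.min(0).round(1),P.max(0).round(1))
E
```

```text
t: 26.05
eef_pos: [449.5, -35.3, 54.7]
tcp_rot: [-1.571, -0.0, 0.157]
ft_force: [0.8, -0.3, 0.3]
opening: 0.559
t: 26.55
eef_pos: [450.0, -35.3, 202.7]
tcp_rot: [-1.573, -0.003, 0.158]
ft_force: [-0.3, 0.2, 0.2]
opening: 0.6
t 26.55 pos [450.  -35.3 202.7] rot [-90.1   -0.19   9.02] F [-0.3  0.2  0.2] open 0.6
delta [ -23.     2.9 -189.2] [ 0.11 -3.38  0.19] rows 3.81 0.39
wrist dtop 454 [448.6 -34.2  85. ] [440.2 -43.4  76.1] [456.8 -26.8  88.1]
```

View pics/wrist8.png

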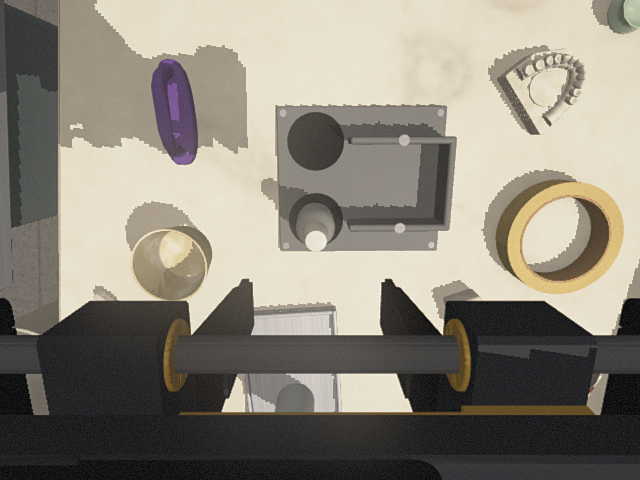

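The dropper stands upright on its mark at (316,240), within about 1 mm. The wide bottle is next.

```bash
python3 -m crank '[[-3,1,-25,0,-0.5,0],[-9,1,-70,0,-1.2,0],[-15,2,-120,0,-2.2,0.1],[-20,3,-165,0.1,-3,0.2],[-23,3,-189,0.1,-3.4,0.2]]' 0.72; python3 -m crank '[[0,0,0,0,0,0],[0,0,0,0,0,0]]' 0.72; python3 d.py 457 -225.8 56 12.4
python3 - <<'E'
from h import *
for n in("wrist","top"):
    c=vision.calibration(n);p,d=vision.read_camera(n);cv2.imwrite(f"pics/{n}9.png",p)
    X=cloud(c,d)
    for k,w,zr in(("cap",(457,-226),(92,106)),):
        m=(d>0)&(np.hypot(X[...,0]-w[0],X[...,1]-w[1])<28)&(X[...,2]>zr[0])&(X[...,2]<zr[1]);P=X[m]
        if len(P):print(n,k,m.sum(),P.mean(0).round(1),P.min(0).round(1),P.max(0).round(1))
E
```

```text
t: 27.1
eef_pos: [457.5, -228.7, 200.9]
tcp_rot: [-1.572, -0.002, 0.216]
ft_force: [0.6, 0.1, 0.3]
opening: 0.723
t: 27.3
eef_pos: [457.0, -228.7, 200.0]
tcp_rot: [-1.571, -0.001, 0.214]
ft_force: [-0.7, 0.6, 0.1]
opening: 0.72
t 27.3 pos [ 457.  -228.7  200. ] rot [-9.000e+01 -5.000e-02  1.227e+01] F [-0.7  0.6  0.1] open 0.72
delta [  0.5 144.1   2.8] [ 0.   -0.13  0.05] rows 2.88 0.02
wrist cap 1553 [ 455.8 -225.    97.9] [ 440.6 -241.    92.1] [ 471.3 -210.3  102. ]
top cap 256 [ 455.7 -224.4   97.9] [ 441.2 -239.7   92.1] [ 471.4 -209.4  102.3]
```

```bash
python3 -m crank '[[0,30,1,0,0,0],[0,70,2,0,-0.1,0],[0,105,3,0,-0.1,0],[0,132,3,0,-0.1,0],[0,144,3,0,-0.1,0]]' 0.72; python3 -m crank '[[0,0,0,0,0,0],[0,0,0,0,0,0]]' 0.72; python3 d.py 456.7 -225.6 46 12.4
```

```text
t: 27.9
eef_pos: [456.2, -223.0, 54.7]
tcp_rot: [-1.569, 0.001, 0.219]
ft_force: [0.0, 0.2, -0.1]
opening: 0.722
t: 28.1
eef_pos: [456.5, -222.6, 55.4]
tcp_rot: [-1.569, 0.0, 0.22]
ft_force: [-0.7, -0.1, 0.2]
opening: 0.717
t 28.1 pos [ 456.5 -222.6   55.4] rot [-8.991e+01  3.000e-02  1.262e+01] F [-0.7 -0.1  0.2] open 0.717
delta [-0.5  9.4 -3. ] [-0.09  0.22 -0.03] rows 0.2 0.03
```

```bash
python3 -m crank '[[0,3,-1.5,0,0.1,0],[-0.5,6,-3,0,0.2,0],[-0.5,9,-3,-0.1,0.2,0],[-0.5,9.4,-3,-0.1,0.2,0]]' 0.72; python3 d.py 456.7 -225.6 46 12.4; python3 -m crank '[[0,0,0,0,0,0],[0,0,0,0,0,0],[0,0,0,0,0,0],[0,0,0,0,0,0],[0,0,0,0,0,0]]' 0;  python3 d.py 456.7 -225.6 46 12.4
```

```text
t: 28.5
eef_pos: [456.6, -225.7, 46.0]
tcp_rot: [-1.571, 0.0, 0.216]
ft_force: [-0.5, -0.2, 0.0]
opening: 0.719
t 28.5 pos [ 456.6 -225.7   46. ] rot [-9.002e+01  3.000e-02  1.240e+01] F [-0.5 -0.2  0. ] open 0.719
delta [ 0.1 -0.   0.1] [ 0.02  0.   -0.03] rows 0.0 0.0
t: 29.0
eef_pos: [456.7, -225.7, 46.0]
tcp_rot: [-1.571, 0.0, 0.216]
ft_force: [0.1, 0.3, -1.2]
opening: 0.4
t 29.0 pos [ 456.7 -225.7   46. ] rot [-9.003e+01  2.000e-02  1.240e+01] F [ 0.1  0.3 -1.2] open 0.4
delta [ 0.  -0.   0.1] [ 0.03  0.   -0.02] rows 0.0 0.0
```

```bash
python3 -m crank '[[0,0,0,0,0,0],[0,-20,0,0,0,0],[0,-50,0,0,0,0],[0,-90,0,0,0,0],[0,-125,0,0,0,0]]' 0;  python3 d.py 438.3 33.6 172 9
```

```text
t: 29.5
eef_pos: [456.5, -225.5, 172.5]
tcp_rot: [-1.571, 0.001, 0.216]
ft_force: [0.5, -0.4, -2.2]
opening: 0.4
t 29.5 pos [ 456.5 -225.5  172.5] rot [-9.001e+01  4.000e-02  1.240e+01] F [ 0.5 -0.4 -2.2] open 0.4
delta [ 37.9   0.4 256.9] [ 0.01  3.4  -0.04] rows 5.19 0.4
```

```bash
python3 -m crank '[[2,0,15,0,0.3,0],[7,0,45,0,0.8,0],[12,0,82,0,1.2,0],[17,0,118,0,1.6,0],[23,0,155,0,2,0]]' 0;python3 -m crank '[[5,0,30,0,0.5,0],[9,0,58,0,1,0],[12,0,80,0,1.2,0],[14,0,92,0,1.4,0],[14,0,97,0,1.4,0]]' 0; python3 -m crank '[[0,0,0,0,0,0],[0,0,0,0,0,0]]' 0;  python3 d.py 438.3 33.5 56 9
```

```text
t: 30.0
eef_pos: [444.7, -67.5, 171.7]
tcp_rot: [-1.57, 0.002, 0.181]
ft_force: [1.2, 0.4, -0.9]
opening: 0.402
t: 30.5
eef_pos: [440.3, 31.8, 171.1]
tcp_rot: [-1.57, 0.003, 0.158]
ft_force: [-0.4, 0.0, -0.9]
opening: 0.404
t: 30.7
eef_pos: [440.0, 31.6, 170.7]
tcp_rot: [-1.57, 0.004, 0.158]
ft_force: [0.0, 0.2, -1.4]
opening: 0.399
t 30.7 pos [440.   31.6 170.7] rot [-89.95   0.21   9.05] F [ 0.   0.2 -1.4] open 0.399
delta [ -0.9 114.7   2.1] [-0.05  0.05 -0.21] rows 2.29 0.03
```

```bash
python3 -m crank '[[0,15,0,0,0,0],[-0.5,45,1,0,0,-0.1],[-0.5,78,2,0,0,-0.2],[-0.5,103,2,0,0,-0.2],[-0.5,113,2,0,0,-0.2]]' 0; python3 -m crank '[[0,0,0,0,0,0],[0,0,0,0,0,0]]' 0;  python3 d.py 438.7 33.5 46 9
```

```text
t: 31.2
eef_pos: [438.0, 32.9, 55.9]
tcp_rot: [-1.569, 0.003, 0.157]
ft_force: [0.7, 1.0, -1.2]
opening: 0.401
t: 31.4
eef_pos: [438.3, 32.5, 56.3]
tcp_rot: [-1.569, 0.003, 0.156]
ft_force: [0.7, 0.6, 0.1]
opening: 0.401
t 31.4 pos [438.3  32.5  56.3] rot [-89.92   0.16   8.95] F [0.7 0.6 0.1] open 0.401
delta [ 0.6 10.3  0.9] [-0.08 -0.05 -0.16] rows 0.21 0.02
```

```bash
python3 -m crank '[[0.3,2.5,0.5,0,0,0],[0.5,5,1,0,0,-0.1],[0.5,7,1,-0.1,0,-0.1],[0.5,8,1,-0.1,0,-0.2],[0.5,8.5,1,-0.1,0,-0.2]]' 0; python3 -m crank '[[0,0.8,0,0,0,0],[0,1.6,0,0,0,0],[0,1.8,0,0,0,0]]' 0;  python3 d.py 438.7 33.5 46 9
```

```text
t: 31.9
eef_pos: [438.6, 33.7, 47.8]
tcp_rot: [-1.571, -0.001, 0.156]
ft_force: [-0.7, 0.1, -1.3]
opening: 0.403
t: 32.2
eef_pos: [438.5, 33.7, 45.9]
tcp_rot: [-1.571, -0.001, 0.156]
ft_force: [-0.2, -0.7, 0.5]
opening: 0.402
t 32.2 pos [438.5  33.7  45.9] rot [-9.002e+01 -4.000e-02  8.960e+00] F [-0.2 -0.7  0.5] open 0.402
delta [ 0.1 -0.1 -0.2] [ 0.02 -0.04  0.04] rows 0.01 0.01
```

```bash
python3 -m crank '[[0,0.4,0,0,0,0],[0,0.6,0,0,0,0],[0,0.6,0,0,0,0]]' 0;  python3 -m crank '[[0,0,0,0,0,0],[0,0,0,0,0,0],[0,0,0,0,0,0],[0,0,0,0,0,0],[0,0,0,0,0,0]]' 0.72; python3 -m crank '[[0,-15,0,0,0,0],[0,-45,0,0,0,0],[0,-85,0,0,0,0],[0,-125,0,0,0,0],[0,-150,0,0,0,0]]' 0.72; python3 d.py 440 -100 280 0
```

```text
t: 32.5
eef_pos: [438.7, 33.6, 45.8]
tcp_rot: [-1.571, -0.001, 0.156]
ft_force: [-1.2, -0.1, 8.9]
opening: 0.404
t: 33.0
eef_pos: [438.7, 33.7, 45.8]
tcp_rot: [-1.571, -0.001, 0.156]
ft_force: [0.0, -0.4, -0.2]
opening: 0.709
t: 33.5
eef_pos: [438.8, 33.7, 198.4]
tcp_rot: [-1.572, -0.004, 0.156]
ft_force: [-0.7, 0.3, 0.0]
opening: 0.72
t 33.5 pos [438.8  33.7 198.4] rot [-90.06  -0.21   8.97] F [-0.7  0.3  0. ] open 0.72
delta [ -19.4  -81.6 -132.3] [0.04 8.97 0.21] rows 3.13 1.04
```

Now I'll back away so the cameras can verify the result.

```bash
python3 -m crank '[[-1,-20,-40,0,0,0],[-2,-40,-80,0,0,0],[-3,-60,-125,0,0,0],[-4,-75,-170,0,0,0],[-5,-80,-215,0,0,0]]' 0.72; python3 -m crank '[[0,0,-45,0,5,0],[0,0,-85,0,10,0],[0,0,-110,0,14,0],[0,0,-110,0,14,0],[0,0,-110,0,14,0]]' 0.72;python3 - <<'E'
from h import *
for n in("wrist","top","scene"):
    c=vision.calibration(n);p,d=vision.read_camera(n);cv2.imwrite(f"pics/{n}10.png",p)
    X=cloud(c,d)
    for k,w,zr in(("cap",(438,34),(92,106)),("dtop",(449,-35),(76,92)),("cup",(432,214),(74,84)),("cast",(616,104),(10,40))):
        m=(d>0)&(np.hypot(X[...,0]-w[0],X[...,1]-w[1])<35)&(X[...,2]>zr[0])&(X[...,2]<zr[1]);P=X[m]
        if len(P):print(n,k,m.sum(),((P.min(0)+P.max(0))/2).round(1),P.min(0).round(1),P.max(0).round(1))
E
python3 d.py 440 -290 280 0
```

```text
t: 34.0
eef_pos: [467.3, -181.4, 280.3]
tcp_rot: [-1.573, -0.006, 0.157]
ft_force: [1.3, 0.8, -0.2]
opening: 0.719
t: 34.5
eef_pos: [484.1, -289.9, 280.0]
tcp_rot: [-1.571, -0.005, -0.088]
ft_force: [-0.0, 0.7, -0.5]
opening: 0.717
top cap 247 [437.7  34.   98. ] [422.7  18.9  93.8] [452.7  49.2 102.1]
top dtop 71 [448.1 -34.5  83.4] [440.9 -41.7  77.3] [455.4 -27.3  89.5]
top cup 107 [431.8 214.5  78.1] [409.1 190.6  74. ] [454.5 238.3  82.2]
top cast 720 [615.6 103.   22. ] [582.9  70.3  11.1] [648.3 135.7  32.9]
scene cap 92 [436.3  33.7  96.1] [420.7  19.3  92. ] [451.9  48.2 100.1]
scene dtop 54 [447.6 -35.5  82. ] [439.5 -43.1  76.2] [455.7 -27.8  87.8]
scene cup 85 [431.6 216.3  77.3] [407.7 190.   74.1] [455.5 242.5  80.4]
scene cast 279 [613.6 100.6  20.8] [582.6  70.3  10.2] [644.5 130.9  31.5]
t 34.65 pos [ 484.4 -288.9  280.7] rot [-90.05  -0.34  -4.93] F [ 0.3  0.6 -0. ] open 0.719
delta [-44.1   0.4  -4.9] [ 0.07 -4.93  0.34] rows 0.89 0.57
```

View pics/top10.png

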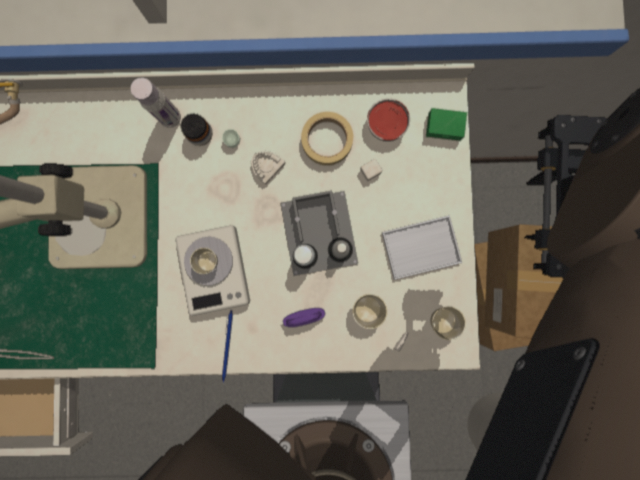

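View pics/scene10.png

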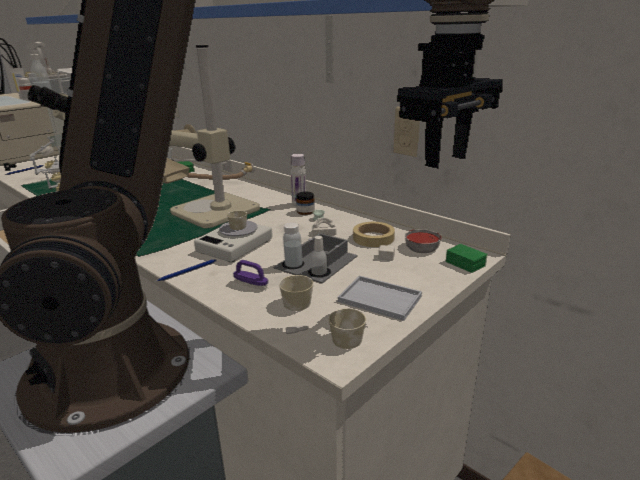

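Both views show the cup upright on the pan at top-view pixel (205,262). The bottles stand on their own marks at (305,257) and (341,249), the tray is empty, and the cast at (267,166) hasn't moved.

```bash
python3 -c "
from cell import job,env
print(env.state()['qvel'].round(3));print(job.job_done())"
```

```text
[ 0.002 -0.002 -0.003 -0.     0.     0.002]
the job is handed in; nothing more can be done
None
```

The job is done and handed in at about 35 s. I stood both bottles in the tray, set the small cup on the balance pan, and then returned the dropper and the wide bottle to their own marks.

My last camera checks, with the arm clear of everything:
- **Cup:** it stands upright with its centre at (431.8, 214.5). The pan centre measured (432.3, 214.4), so it is within about 1 mm.
- **Wide bottle:** its cap is at (437.7, 34.0). Its mark measured (438.2, 33.8).
- **Dropper:** its top is at (448.1, −34.5). Its mark measured (449.3, −35.0).
- **Everything else:** the tray is empty, the cast did not move, and nothing has tipped over.

- **Camera disagreement:** the scene camera gave values that differed from the top camera by up to about 2 mm, which is the stated calibration accuracy.
- **Force:** setting the dropper down in the tray pressed with about 38 N for a moment, the highest force reading I saw. The later placings stayed below 10 N.

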